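# Gauge mixed machine rollers and file the full-length ones

### The job

Check the mixed rollers one after another by band colour: red, then yellow if there is one, then green. Stand each upright on the white check ring, draw the gauge over it and press its foot down firmly onto the roller for a moment to read its height: push a full 70 mm roller from the ring right into the lane, so that it stands wholly between the rails behind the others in single file, and put a short 60 mm one in the blue bin. Finish with the gauge slid back to its park end and the other things on the bench left where they were.

Things in the scene. Friction and masses are not known exactly. Their poses are not given: they have to be found in the camera images.
- station: fixed inspection station. Origin: on the bench at the centre of the white check ring. Its own +y runs from the ring into the lane: two aluminium rails, 55 mm apart inside, 76 mm high, centred on x = 0, from the mouth at y = 70 mm to the end stop; the bench is the floor. Flared lead-ins 50 mm high stand at y = 45 to 74 mm. The gauge's beam runs along y at x = 135 mm, 150 mm high, on posts.
- lane_end (a point): point on the bench at the steel end stop's face, station y = 285 mm. The lane has room for four rollers; one pushed in pushes the earlier ones on. From y = 85 mm on, yellow lips (top 82 mm high) overhang both rails and leave a 35 mm slot, so rollers enter only through the mouth.
- mark (a point): centre of the white check ring (68 mm outside, black middle 54 mm) on the bench in front of the lane mouth; the gauge foot comes right over it when gauge_slide is 0.200
- gauge_slide (a joint): travel (m) of the blue gauge carriage along the station's +y, 0 (parked, 200 mm before the ring) to 0.235; at 0.200 the foot is over the ring. Slides with about 1.5 N and stays where left. Its head block (40 x 36 mm, 125 to 155 mm above the bench) overhangs at station x = 0.
- gauge_foot (a joint): downward travel (m) of the gauge's sprung foot, 0 (up) to 0.050. The foot's underside is 95 mm above the bench at 0, so height under it = 0.095 - reading: about 0.025 on a 70 mm roller, 0.035 on a 60 mm one. Spring: about 1 N to start it, 4 N at 0.035; it springs back up when let go.
- foot_disc: the gauge's steel foot, a disc 32 mm in diameter and 6 mm thick under the spindle, moving down with it. Origin: centre of its underside
- knob (a point): centre of the gauge's black knob, an upright cylinder 32 mm in diameter and 30 mm high, centre 221 mm above the bench while the foot is up; by it the carriage can be drawn along and the foot pushed down. The stem below it is 12 mm thick.
- short_bin: fixed open blue bin for short rollers, 160 (x) x 250 (y) x 45 mm high, walls 4 mm, floor 4 mm; origin: centre of its underside
- red_a: machine roller: a grey plastic solid cylinder, 50 mm diameter, standing upright, with a red band round its middle and a red top. Its length is 70 mm (full) or 60 mm (short): only the gauge tells which. 0.2 kg or so. Origin: centre of its underside, z up its axis. Of the two red entries just one is present (the other is None from the start).
- red_b: machine roller: a grey plastic solid cylinder, 50 mm diameter, standing upright, with a red band round its middle and a red top. Its length is 70 mm (full) or 60 mm (short): only the gauge tells which. 0.2 kg or so. Origin: centre of its underside, z up its axis. Of the two red entries just one is present (the other is None from the start).
- yellow_a: machine roller: a grey plastic solid cylinder, 50 mm diameter, standing upright, with a yellow band round its middle and a yellow top. Its length is 70 mm (full) or 60 mm (short): only the gauge tells which. 0.2 kg or so. Origin: centre of its underside, z up its axis. Of the two yellow entries one or none is present (an absent one is None from the start).
- yellow_b: machine roller: a grey plastic solid cylinder, 50 mm diameter, standing upright, with a yellow band round its middle and a yellow top. Its length is 70 mm (full) or 60 mm (short): only the gauge tells which. 0.2 kg or so. Origin: centre of its underside, z up its axis. Of the two yellow entries one or none is present (an absent one is None from the start).
- green_a: machine roller: a grey plastic solid cylinder, 50 mm diameter, standing upright, with a green band round its middle and a green top. Its length is 70 mm (full) or 60 mm (short): only the gauge tells which. 0.2 kg or so. Origin: centre of its underside, z up its axis. Always present.
- screwdriver: bystander: screwdriver lying on the bench; origin under its middle
- carton: bystander: cardboard carton, 120 x 90 x 70 mm; origin: centre of its underside
- oil_bottle: bystander: upright closed bottle (may be absent), 60 mm diameter, 150 mm high; origin: centre of its underside

How it is judged:
On the way, in this order (a step that is already met when the one before it is completed fails the run):
1. the gauge foot rests firmly on the upright red roller standing on the bench (((contact force between foot_disc and red_a above 1 N and horizontal distance between foot_disc and red_a below 0.02 m and angle between red_a's own z axis and vertical below 0.08 rad and height (world z) of red_a below 0.006 m) or (contact force between foot_disc and red_b above 1 N and horizontal distance between foot_disc and red_b below 0.02 m and angle between red_b's own z axis and vertical below 0.08 rad and height (world z) of red_b below 0.006 m))), for 0.2 s.
2. the gauge foot rests firmly on the upright yellow roller standing on the bench (((contact force between foot_disc and yellow_a above 1 N and horizontal distance between foot_disc and yellow_a below 0.02 m and angle between yellow_a's own z axis and vertical below 0.08 rad and height (world z) of yellow_a below 0.006 m) or (contact force between foot_disc and yellow_b above 1 N and horizontal distance between foot_disc and yellow_b below 0.02 m and angle between yellow_b's own z axis and vertical below 0.08 rad and height (world z) of yellow_b below 0.006 m))), for 0.2 s.
3. the gauge foot rests firmly on the upright green roller standing on the bench ((contact force between foot_disc and green_a above 1 N and horizontal distance between foot_disc and green_a below 0.02 m and angle between green_a's own z axis and vertical below 0.08 rad and height (world z) of green_a below 0.006 m)), for 0.2 s.
At the end, for the whole second after the job is handed in: every 70 mm roller present stands upright between the lane's rails with its centre at least 93 mm past the check ring's centre (back edge within a few mm of the mouth or deeper); every 60 mm roller lies or stands in the blue bin; all at rest; the gauge carriage is within 25 mm of its park end (y of red_a in the frame of station between 0.093 and 0.277 m and x of red_a in the frame of station between -0.012 and 0.012 m and angle between each of red_a, yellow_b, green_a's own z axis and vertical below 0.1 rad and linear speed of each of red_a, yellow_b, green_a, red_b, yellow_a below 0.02 m/s and y of yellow_b in the frame of station between 0.093 and 0.277 m and x of yellow_b in the frame of station between -0.012 and 0.012 m and y of green_a in the frame of station between 0.093 and 0.277 m and x of green_a in the frame of station between -0.012 and 0.012 m and x of red_b in the frame of short_bin between -0.075 and 0.075 m and y of red_b in the frame of short_bin between -0.12 and 0.12 m and height (world z) of each of red_b, yellow_a below 0.045 m and x of yellow_a in the frame of short_bin between -0.075 and 0.075 m and y of yellow_a in the frame of short_bin between -0.12 and 0.12 m and value of joint gauge_slide below 0.025 m); the robot touches nothing.
It fails at once if the screwdriver is moved more than 30 mm (distance of screwdriver from where it was at the start of the episode above 0.03 m).
It fails at once if the carton is moved more than 30 mm (distance of carton from where it was at the start of the episode above 0.03 m).
It fails at once if the oil bottle is moved more than 30 mm (distance of oil_bottle from where it was at the start of the episode above 0.03 m).
Of red_a, red_b only 1 to 1 are there at a start; the rules pass over those that are not, and their reading is None.
Of yellow_a, yellow_b, oil_bottle only 1 to 1 are there at a start; the rules pass over those that are not, and their reading is None.
At some moment in a run one of red_a, red_b, yellow_a, yellow_b, green_a may be knocked a few centimetres aside while the robot is not near it.
It also fails if it takes over 210 s, if anything falls off the work surface, if the arm or the gripper's body presses on something with over 40 N, if the wrist force passes 120 N, or if a joint passes its speed limit or range.

### The arm

A 6-joint arm with a two-finger parallel gripper is mounted at the origin on the work surface. World frame = base frame: x ahead of the robot, y to its left, z up, the work surface at z = 0. Lengths are in m, angles in rad, forces in N, time in s.
With the tool pointing down it reaches from about 0.35 to 0.8 m from the base axis. Payload 7.3 kg.
Tool frame: the origin (TCP) lies midway between the tips of the shut fingers; the grasp point (between the pads) lies 19 mm behind it (ctrl.grasp_offset is the distance from the TCP to the grasp point, in m); z points along the fingers, y is the direction in which the jaws open and shut (so a half turn about z gives the same grasp; the last joint's range is limited). The gripper opens to 85 mm and grips with 20 to 120 N. Pads are 22 mm wide; open, the fingers measure 114 mm over their backs; the gripper's body (76 mm by 85 mm) begins 54 mm behind the grasp point. The pads swing forward as they close: fully open they stand 13 mm farther back than shut.
Start: joints at [-1.424, 0.342, 1.524, -0, 1.275, -0.146], TCP at [0.152, -0.503, 0.203] pointing down, gripper open.
Joint ranges: [-2.53, 2.53], [-0.77, 2.02], [0.04, 2.7], [-1, 4.14], [0.28, 2.66], [-3.11, 3.11]. Speed limits (rad/s): [2.57, 2.57, 3.14, 3.14, 3.14, 3.14].

### API

Orientations are given as a unit quaternion [x, y, z, w].
In Python, from rig import telemetry, optics, workorder, ctrl gives the robot as it stands.
- The arm moves only by the tool arm_command, never from a script. Its argument "increments" is a list of rows, each an object with "xyz": the shift along the tool's x, y, z in units of 30 mm (1.0 is 30 mm), a list of three; "dr": the turn, a rotation vector about the tool's x, y, z in rad, a list of three; "jaw": the opening in per cent of the stroke, from 0 (shut) to 100 (fully open). A call has 1 to 20 rows; each row shifts and turns the commanded pose from where the row before left it, along the tool's axes as they then stand; what a row does not reach is not made up. A row lasts 1/10 s, in which the tool goes at most 50 mm and 8.59 degrees, less where a joint would pass 70% of its speed; a pose out of reach is approached as far as the arm can. A call is refused whole if a number of a shift passes 1 or a number of a turn 0.15, either way. A call with a gripper value outside its range is refused whole. The fingers move at their own pace and stop on an object; "newtons" is the grip in N (left out, the last holds). Time passes only in rows, so rows that do not move let the fingers close. It gives the time, the measured TCP pose, the force and the opening at its end, in the units of the state.
- telemetry.get_obs(): the state, without advancing time (a new reading comes with each control period).
- optics.camera(name): name is "scene" or "side" or "wrist"; returns a dict with "image" (400x640x3 uint8, red, green, blue), "fx", "fy", "cx", "cy" (pixels), "R" (3x3) and "t" (3): a world point X has camera coordinates R X + t. Camera axes: x right, y down, z forward; pixel columns grow to the right and rows downward; lengths in m; the calibration is good to about 2 mm. The wrist camera is an equidistant fisheye: a pixel r from the principal point sees the ray r / f radians off the axis. A picture is of the moment at which its call begins. There is no depth.
- workorder.sign_off(): hands the job in, once; it reports no verdict.
The state is a dict: "t": time; "joint_pos": joint angles; "qd": joint speeds; "effort": joint torques, N m; "eef_pos": TCP position; "orientation": TCP orientation; "force": force on the tool from outside, world axes, zero at the start; "torque": the same for the moment, N m; "width": opening from 0.0 (shut) to 1.0 (fully open).
Only numpy, scipy, OpenCV 4.12 (cv2) and the standard library are available. Lean on these libraries where they do the work, as an engineer would, in place of code of your own. Each camera call takes 0.05 s, during which the arm holds its last target. There are 200 camera calls.

## Working session

There is one attempt and no reset: what is moved stays moved. The work goes in short steps, Python scripts to look and compute and a tool call to move; the robot and the scene stay as the last step left them, time stands still between calls to the robot, and variables do not carry over. Pictures are saved under pics/ and viewed, about 12 in all and at most 16, crops included, and the job is handed in when it is done.

Besides the shell and the picture viewer there is one more tool, called after "Emit:" as name(argument=value, ...) on one line, values as JSON. arm_command: Moves the arm, as the interface text tells. Its arguments: {"type":"object","properties":{"increments":{"type":"array"},"newtons":{"type":"number"}},"required":["increments"]}

```bash
mkdir -p pics; cat > h.py <<'E'
import numpy as np, cv2, sys
from rig import telemetry, optics, workorder, ctrl
from scipy.spatial.transform import Rotation as Ro
def snap(n,f):
    c=optics.camera(n); cv2.imwrite('pics/'+f,cv2.cvtColor(c['image'],cv2.COLOR_RGB2BGR))
    np.savez('pics/'+f[:-4]+'.npz',**c); return c
def ray(c,u,v,z,fish=False):
    a=(u-c['cx'])/c['fx'];b=(v-c['cy'])/c['fy']
    if fish:
        r=np.hypot(a,b); s=np.sin(r)/r if r>1e-9 else 1; d=np.array([a*s,b*s,np.cos(r)])
    else: d=np.array([a,b,1.])
    R=c['R'];o=-R.T@c['t'];d=R.T@d
    return o+d*(z-o[2])/d[2]
def proj(c,X):
    p=c['R']@np.array(X)+c['t']; return np.array([c['fx']*p[0]/p[2]+c['cx'],c['fy']*p[1]/p[2]+c['cy']])
def load(f): return dict(np.load('pics/'+f+'.npz'))
E
python3 - <<'E'
from h import *
a=snap('scene','s1.png');b=snap('side','d1.png');
o=telemetry.get_obs();print(o)
print(-a['R'].T@a['t'],-b['R'].T@b['t'],ctrl.grasp_offset)
E
```

```text
{'t': 0.1, 'joint_pos': array([-1.42398976e+00,  3.42688371e-01,  1.52492404e+00, -1.64849043e-06,
        1.27538303e+00, -1.46017272e-01]), 'qd': array([-1.70464545e-03, -8.97109241e-05, -2.44930208e-03,  8.41374333e-04,
        1.38967648e-03, -8.82618840e-04]), 'effort': array([ 3.57242148e-03, -4.34445333e+01, -2.46492487e+01, -2.20266388e-04,
        4.66385420e-03, -1.69525254e-05]), 'eef_pos': array([ 0.15149911, -0.50225672,  0.20267625]), 'orientation': array([ 9.89300630e-01,  1.45889589e-01, -1.06517552e-06, -7.01396154e-04]), 'force': array([-0.31116796,  0.80692203, -0.36140193]), 'torque': array([0.01811855, 0.01557774, 0.02559747]), 'width': 1.0031260059522102}
[ 1.30445632 -0.44131166  1.09546301] [-0.1134651   0.69935497  0.74423346] 0.0187
```

View pics/s1.png

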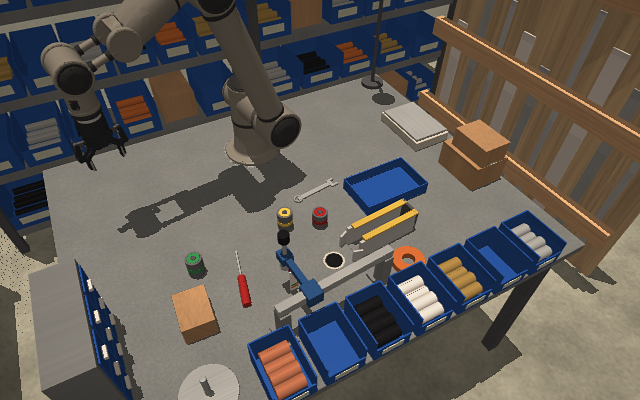

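View pics/d1.png

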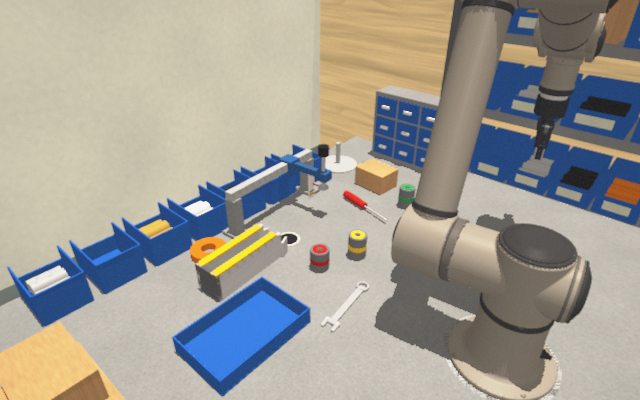

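The scene view shows the red (320,215), yellow (285,217) and green (194,264) rollers, the ring at (333,260), the knob at (284,238) and the bin at (386,185), with no oil bottle. I'll enlarge both views to get accurate positions.

```bash
python3 - <<'E'
import cv2
a=cv2.imread('pics/s1.png')[150:310,170:430];cv2.imwrite('pics/s1c.png',cv2.resize(a,None,fx=3,fy=3,interpolation=2))
a=cv2.imread('pics/d1.png')[140:390,170:430];cv2.imwrite('pics/d1c.png',cv2.resize(a,None,fx=2.4,fy=2.4,interpolation=2))
E
```

```text
(no output)
```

View pics/s1c.png

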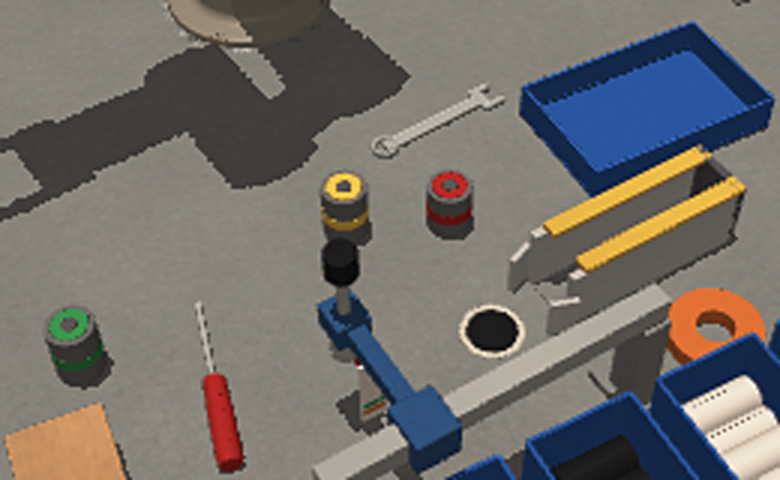

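View pics/d1c.png

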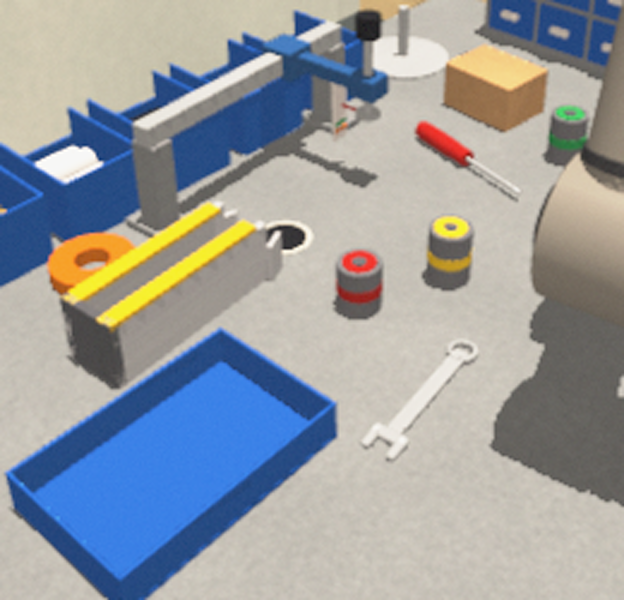

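The crops give closer pixel positions (crop pixels, scene then side):
- Red top: (449,185), (360,262).
- Yellow top: (344,187), (450,228).
- Green top: (71,323), (570,115).
- Ring: (492,330), (288,237).
- Knob top: (340,247), (368,18).

The bin rim and the lip lines are clear too.

```bash
cat >> h.py <<'E'
def tri(c1,p1,c2,p2):
    A=[];b=[]
    for c,p in((c1,p1),(c2,p2)):
        x=(p[0]-c['cx'])/c['fx'];y=(p[1]-c['cy'])/c['fy'];R=c['R'];t=c['t']
        A+=[R[0]-x*R[2],R[1]-y*R[2]];b+=[x*t[2]-t[0],y*t[2]-t[1]]
    s=np.linalg.lstsq(np.array(A),np.array(b),rcond=None);return s[0]
E
python3 - <<'E'
from h import *
np.set_printoptions(precision=4,suppress=True)
a=load('s1');b=load('d1')
S=lambda p:(p[0]/3+170,p[1]/3+150)
D=lambda p:(p[0]/2.4+170,p[1]/2.4+140)
for n,p,q,z in [('red',(449,185),(360,262),.065),('yel',(344,187),(450,228),.065),('grn',(71,323),(570,115),.065),('ring',(492,330),(288,237),0),('knob',(340,247),(368,18),.236)]:
    print(n,tri(a,S(p),b,D(q)),ray(a,*S(p),z),ray(b,*D(q),z))
L=[ray(a,*S(p),.082) for p in [(548,230),(705,152),(582,265),(742,183)]]
print(np.array(L)); print([np.degrees(np.arctan2(*(L[i+1]-L[i])[[1,0]])) for i in(0,2)])
print('bin',np.array([ray(a,*S(p),.045) for p in [(522,90),(693,25),(772,97),(597,192)]]))
print('sd',ray(a,*S((198,302)),.01),ray(a,*S((232,465)),.02),'carton',ray(a,*S((102,405)),.07),ray(a,*S((5,435)),.07))
print('beam',np.array([ray(a,*S(p),.15) for p in[(315,465),(655,287)]]))
E
```

```text
red [0.4729 0.0354 0.0586] [0.4791 0.0334 0.065 ] [0.4668 0.0404 0.065 ]
yel [ 0.4303 -0.0688  0.068 ] [ 0.4288 -0.067   0.065 ] [ 0.4323 -0.0736  0.065 ]
grn [ 0.4665 -0.3808  0.0676] [ 0.4658 -0.3799  0.065 ] [ 0.4684 -0.3869  0.065 ]
ring [ 0.6232  0.0014 -0.0005] [0.6261 0.0039 0.    ] [ 0.6206 -0.0014  0.    ]
knob [ 0.6329 -0.1615  0.2329] [ 0.6353 -0.1625  0.236 ] [ 0.6284 -0.1563  0.236 ]
[[0.595  0.0844 0.082 ]
 [0.5804 0.2925 0.082 ]
 [0.6501 0.0899 0.082 ]
 [0.6358 0.2995 0.082 ]]
[np.float64(94.01769389482364), np.float64(93.90468494153656)]
bin [[0.3709 0.1911 0.045 ]
 [0.3699 0.4374 0.045 ]
 [0.5182 0.4419 0.045 ]
 [0.5478 0.1794 0.045 ]]
sd [ 0.4571 -0.2518  0.01  ] [ 0.6585 -0.2959  0.02  ] carton [ 0.5739 -0.384   0.07  ] [ 0.5633 -0.4716  0.07  ]
beam [[ 0.7686 -0.2536  0.15  ]
 [ 0.7474  0.0991  0.15  ]]
```

Emit:
arm_command(increments=[{"xyz": [0,0,0],"dr": [0,0,-0.15],"jaw": 100},{"xyz": [0,0,0],"dr": [0,0,-0.15],"jaw": 100},{"xyz": [0,0,0],"dr": [0,0,-0.15],"jaw": 100},{"xyz": [0,0,0],"dr": [0,0,-0.15],"jaw": 100},{"xyz": [0,0,0],"dr": [0,0,-0.15],"jaw": 100},{"xyz": [0,0,0],"dr": [0,0,-0.15],"jaw": 100},{"xyz": [0,0,0],"dr": [0,0,-0.15],"jaw": 100},{"xyz": [0,0,0],"dr": [0,0,-0.15],"jaw": 100},{"xyz": [0,0,0],"dr": [0,0,-0.147],"jaw": 100},{"xyz": [0,0,0],"dr": [0,0,0],"jaw": 100}], newtons=40)

```text
t: 1.1
eef_pos: [0.1515, -0.5024, 0.2029]
orientation: [0.682, 0.732, 0.0, -0.0]
force: [0.5, 0.1, -0.0]
width: 0.998
```

```bash
cat > go.py <<'E'
# usage: go.py x y z [yawdeg] -> units in tool axes
from h import *
o=telemetry.get_obs();R=Ro.from_quat(o['orientation']);M=R.as_matrix()
yaw=np.degrees(np.arctan2(M[1,1],M[0,1]))
print('t',round(float(o['t']),2),'pos',o['eef_pos'].round(4),'toolY yaw',yaw.round(2),'tilt',(M[:2,2]).round(4),'F',o['force'].round(1),'w',round(float(o['width']),3))
if len(sys.argv)>3:
    d=np.array(list(map(float,sys.argv[1:4])))-o['eef_pos'];print('units',(M.T@d/.03).round(2))
E
python3 go.py 0.473 0.035 0.16
```

```text
t 1.1 pos [ 0.1515 -0.5024  0.2029] toolY yaw 4.03 tilt [-0.0001  0.0009] F [ 0.5  0.1 -0. ] w 0.998
units [17.11 11.95  1.44]
```

Emit:
arm_command(increments=[{"xyz": [0.9,0.63,0],"dr": [0,0,0],"jaw": 100},{"xyz": [0.9,0.63,0],"dr": [0,0,0],"jaw": 100},{"xyz": [0.9,0.63,0],"dr": [0,0,0],"jaw": 100},{"xyz": [0.9,0.63,0],"dr": [0,0,0],"jaw": 100},{"xyz": [0.9,0.63,0],"dr": [0,0,0],"jaw": 100},{"xyz": [0.9,0.63,0],"dr": [0,0,0],"jaw": 100},{"xyz": [0.9,0.63,0],"dr": [0,0,0],"jaw": 100},{"xyz": [0.9,0.63,0],"dr": [0,0,0],"jaw": 100},{"xyz": [0.9,0.63,0],"dr": [0,0,0],"jaw": 100},{"xyz": [0.9,0.63,0],"dr": [0,0,0],"jaw": 100},{"xyz": [0.9,0.63,0],"dr": [0,0,0],"jaw": 100},{"xyz": [0.9,0.63,0],"dr": [0,0,0],"jaw": 100},{"xyz": [0.9,0.63,0],"dr": [0,0,0],"jaw": 100},{"xyz": [0.9,0.63,0],"dr": [0,0,0],"jaw": 100},{"xyz": [0.9,0.63,0],"dr": [0,0,0],"jaw": 100},{"xyz": [0.9,0.63,0],"dr": [0,0,0],"jaw": 100},{"xyz": [0.9,0.63,0],"dr": [0,0,0],"jaw": 100},{"xyz": [0.9,0.63,0],"dr": [0,0,0],"jaw": 100},{"xyz": [0.9,0.61,0],"dr": [0,0,0],"jaw": 100},{"xyz": [0,0,0],"dr": [0,0,0],"jaw": 100}])

```text
t: 3.1
eef_pos: [0.475, 0.0366, 0.2029]
orientation: [0.683, 0.731, 0.0, -0.0]
force: [0.0, -0.1, -0.3]
width: 1.001
```

```bash
python3 go.py 0.473 0.035 0.16; python3 -c "
from h import *
snap('wrist','w1.png')"
```

```text
t 3.1 pos [0.475  0.0366 0.2029] toolY yaw 3.9 tilt [0.0003 0.0008] F [ 0.  -0.1 -0.3] w 1.001
units [-0.05 -0.07  1.43]
```

View pics/w1.png

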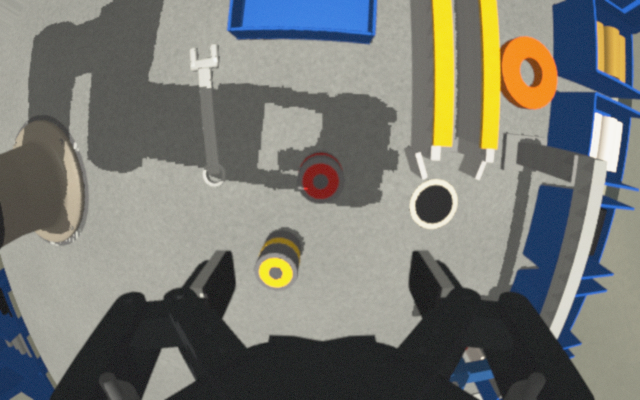

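The wrist view shows the red top at (320,181), the yellow top at (277,273), the ring centre at (434,204), and the lips at x≈443 and x≈490.

```bash
python3 - <<'E'
from h import *
c=load('w1')
for n,u,v,z in[('red60',320.5,181,.06),('red70',320.5,181,.07),('yel70',277,273,.07),('yel60',277,273,.06),('ring',434,204,0),('lipL0',435,148,.082),('lipL0r',453,148,.082),('lipR0',482,148,.082),('lipR0r',500,148,.082),('L1',433,0,.082),('L1r',450,0,.082),('R1',465,0,.082),('R1r',481,0,.082)]: print(n,ray(c,u,v,z,True).round(4))
print((-c['R'].T@c['t']).round(3))
E
```

```text
red60 [0.4739 0.0366 0.06  ]
red70 [0.4738 0.0388 0.07  ]
yel70 [ 0.4319 -0.0695  0.07  ]
yel60 [ 0.4307 -0.0753  0.06  ]
ring [0.6257 0.0037 0.    ]
lipL0 [0.5839 0.0833 0.082 ]
lipL0r [0.6036 0.0855 0.082 ]
lipR0 [0.6376 0.0896 0.082 ]
lipR0r [0.6605 0.0925 0.082 ]
L1 [0.5714 0.234  0.082 ]
L1r [0.5898 0.2385 0.082 ]
R1 [0.6068 0.243  0.082 ]
R1r [0.6258 0.2484 0.082 ]
[0.471 0.106 0.374]
```

Emit:
arm_command(increments=[{"xyz": [0,-0.04,0.9],"dr": [0,0,0],"jaw": 100},{"xyz": [0,0,0.9],"dr": [0,0,0],"jaw": 100},{"xyz": [0,0,0.9],"dr": [0,0,0],"jaw": 100},{"xyz": [0,0,0.9],"dr": [0,0,0],"jaw": 100},{"xyz": [0,0,0.9],"dr": [0,0,0],"jaw": 100},{"xyz": [0,0,0.9],"dr": [0,0,0],"jaw": 100},{"xyz": [0,0,0.5],"dr": [0,0,0],"jaw": 100},{"xyz": [0,0,0.2],"dr": [0,0,0],"jaw": 100},{"xyz": [0,0,0],"dr": [0,0,0],"jaw": 50},{"xyz": [0,0,0],"dr": [0,0,0],"jaw": 40},{"xyz": [0,0,0],"dr": [0,0,0],"jaw": 40},{"xyz": [0,0,0],"dr": [0,0,0],"jaw": 40},{"xyz": [0,0,0],"dr": [0,0,0],"jaw": 40},{"xyz": [0,0,0],"dr": [0,0,0],"jaw": 40},{"xyz": [0,0,0],"dr": [0,0,0],"jaw": 40},{"xyz": [0,0,0],"dr": [0,0,0],"jaw": 40}])

```text
t: 4.75
eef_pos: [0.4735, 0.0335, 0.0216]
orientation: [0.682, 0.731, 0.001, 0.001]
force: [-0.6, -1.1, 5.9]
width: 0.562
```

```bash
python3 go.py 0.6255 0.003 0.022
```

```text
t 4.75 pos [0.4735 0.0335 0.0216] toolY yaw 3.95 tilt [ 0.0024 -0.0006] F [-0.6 -1.1  5.9] w 0.562
units [-1.36  4.99 -0.  ]
```

Emit:
arm_command(increments=[{"xyz": [0,0,-0.5],"dr": [0,0,0],"jaw": 40},{"xyz": [0,0,-0.5],"dr": [0,0,0],"jaw": 40},{"xyz": [-0.2,0.71,0],"dr": [0,0,0],"jaw": 40},{"xyz": [-0.21,0.71,0],"dr": [0,0,0],"jaw": 40},{"xyz": [-0.21,0.71,0],"dr": [0,0,0],"jaw": 40},{"xyz": [-0.21,0.71,0],"dr": [0,0,0],"jaw": 40},{"xyz": [-0.21,0.71,0],"dr": [0,0,0],"jaw": 40},{"xyz": [-0.21,0.72,0],"dr": [0,0,0],"jaw": 40},{"xyz": [-0.21,0.72,0],"dr": [0,0,0],"jaw": 40},{"xyz": [0,0,0],"dr": [0,0,0],"jaw": 40},{"xyz": [0,0,0.4],"dr": [0,0,0],"jaw": 40},{"xyz": [0,0,0.3],"dr": [0,0,0],"jaw": 40},{"xyz": [0,0,0.2],"dr": [0,0,0],"jaw": 40},{"xyz": [0,0,0.08],"dr": [0,0,0],"jaw": 40},{"xyz": [0,0,0],"dr": [0,0,0],"jaw": 40}])

```text
t: 6.25
eef_pos: [0.6235, 0.0008, 0.0215]
orientation: [0.682, 0.731, -0.001, -0.001]
force: [-5.6, -1.0, 7.7]
width: 0.563
```

```bash
python3 go.py 0.6255 0.003 0.022
```

```text
t 6.25 pos [0.6235 0.0008 0.0215] toolY yaw 3.97 tilt [-0.0023  0.0002] F [-5.6 -1.   7.7] w 0.563
units [ 0.07  0.07 -0.02]
```

Emit:
arm_command(increments=[{"xyz": [0,0,0],"dr": [0,0,0],"jaw": 100},{"xyz": [0,0,0],"dr": [0,0,0],"jaw": 100},{"xyz": [0,0,0],"dr": [0,0,0],"jaw": 100},{"xyz": [0,0,0],"dr": [0,0,0],"jaw": 100},{"xyz": [0,0,-0.5],"dr": [0,0,0],"jaw": 100},{"xyz": [0,0,-1],"dr": [0,0,0],"jaw": 100},{"xyz": [0,0,-1],"dr": [0,0,0],"jaw": 100},{"xyz": [0,0,-1],"dr": [0,0,0],"jaw": 100},{"xyz": [0,0,-1],"dr": [0,0,0],"jaw": 100},{"xyz": [0,0,-1],"dr": [0,0,0],"jaw": 100},{"xyz": [0,0,-1],"dr": [0,0,0],"jaw": 100},{"xyz": [0,0,-1],"dr": [0,0,0],"jaw": 100},{"xyz": [0,0,-1],"dr": [0,0,0],"jaw": 100},{"xyz": [0,0,0],"dr": [0,0,0],"jaw": 100}])

```text
t: 7.65
eef_pos: [0.6268, 0.0002, 0.2808]
orientation: [0.682, 0.731, 0.003, 0.004]
force: [0.0, 0.2, 0.2]
width: 1.0
```

```bash
python3 go.py 0.634 -0.162 0.202; python3 -c "
from h import *
snap('wrist','w2.png')"
```

```text
t 7.65 pos [6.268e-01 2.000e-04 2.808e-01] toolY yaw 3.96 tilt [ 0.0088 -0.0011] F [0.  0.2 0.2] w 1.0
units [-5.41 -0.16  2.64]
```

View pics/w2.png

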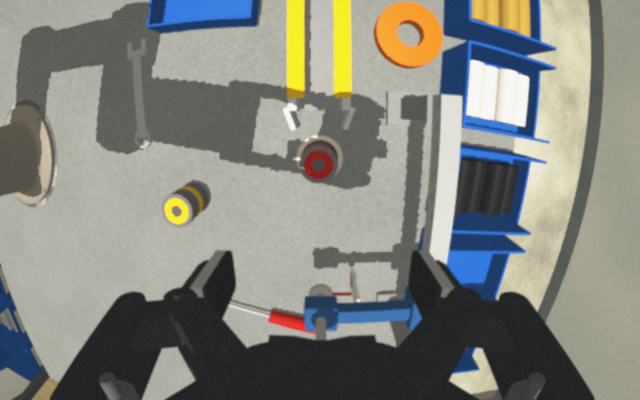

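The wrist view shows the red top at (318,163) standing inside the white ring, with the ring's outline centred near (321,158). The lips run vertically at columns 296 and 343, so the tool is aligned with the lane.

```bash
python3 - <<'E'
from h import *
c=load('w2')
for n,u,v,z in[('red70',318.5,163,.07),('red60',318.5,163,.06),('ring',321,158,0),('lipL',296,97,.082),('lipR',343,97,.082),('L1',296,0,.082),('R1',342,0,.082),('yel70',178.5,210,.07),('headblock',321,313,.155)]: print(n,ray(c,u,v,z,True).round(4))
print((-c['R'].T@c['t']).round(3))
E
```

```text
red70 [0.6242 0.0075 0.07  ]
red60 [0.6243 0.0059 0.06  ]
ring [0.6279 0.0038 0.    ]
lipL [0.5924 0.087  0.082 ]
lipR [0.6475 0.0907 0.082 ]
L1 [0.5836 0.2089 0.082 ]
R1 [0.6383 0.2126 0.082 ]
yel70 [ 0.4337 -0.0675  0.07  ]
headblock [ 0.6377 -0.1532  0.155 ]
[0.621 0.07  0.451]
```

Emit:
arm_command(increments=[{"xyz": [-0.89,0,0],"dr": [0,0,0],"jaw": 100},{"xyz": [-0.89,0,0],"dr": [0,0,0],"jaw": 100},{"xyz": [-0.89,0,0],"dr": [0,0,0],"jaw": 100},{"xyz": [-0.89,0,0],"dr": [0,0,0],"jaw": 100},{"xyz": [-0.89,0,0],"dr": [0,0,0],"jaw": 100},{"xyz": [-0.89,0,0],"dr": [0,0,0],"jaw": 100},{"xyz": [0,0,0],"dr": [0,0,0],"jaw": 100},{"xyz": [0,0,0.7],"dr": [0,0,0],"jaw": 100},{"xyz": [0,0,0.8],"dr": [0,0,0],"jaw": 100},{"xyz": [0,0,0.8],"dr": [0,0,0],"jaw": 100},{"xyz": [0,0,0.4],"dr": [0,0,0],"jaw": 100},{"xyz": [0,0,0],"dr": [0,0,0],"jaw": 30},{"xyz": [0,0,0],"dr": [0,0,0],"jaw": 20},{"xyz": [0,0,0],"dr": [0,0,0],"jaw": 20},{"xyz": [0,0,0],"dr": [0,0,0],"jaw": 20},{"xyz": [0,0,0],"dr": [0,0,0],"jaw": 20},{"xyz": [0,0,0],"dr": [0,0,0],"jaw": 20},{"xyz": [0,0,0],"dr": [0,0,0],"jaw": 20}])

```text
t: 9.5
eef_pos: [0.6374, -0.1596, 0.1959]
orientation: [0.682, 0.731, 0.001, 0.002]
force: [6.1, 0.3, 0.5]
width: 0.348
```

```bash
python3 go.py 0.6255 0.003 0.202;python3 -c "
from h import *
snap('side','d2.png')
a=cv2.imread('pics/d2.png')[60:310,200:460];cv2.imwrite('pics/d2c.png',cv2.resize(a,None,fx=2.4,fy=2.4,interpolation=2))"
```

```text
t 9.5 pos [ 0.6374 -0.1596  0.1959] toolY yaw 3.96 tilt [ 0.0039 -0.0008] F [6.1 0.3 0.5] w 0.348
units [ 5.43 -0.02 -0.21]
```

View pics/d2c.png

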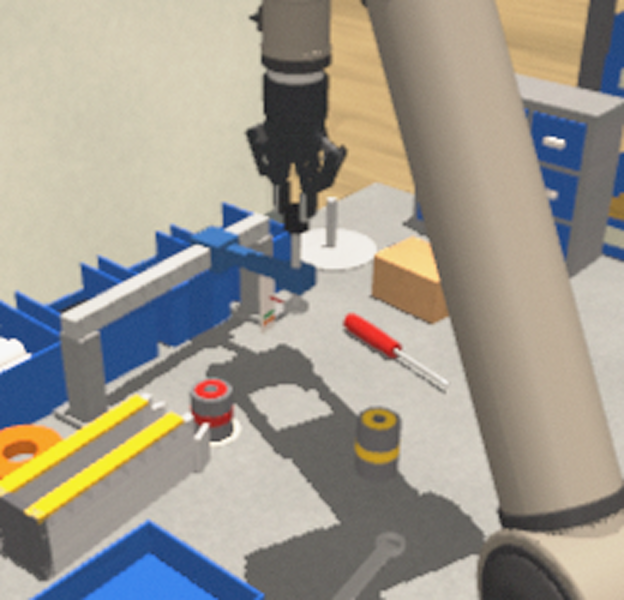

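The gripper holds the knob, and the red roller stands on the ring. Next I'll slide the carriage over it.

Emit:
arm_command(increments=[{"xyz": [0.3,0,0],"dr": [0,0,0],"jaw": 20},{"xyz": [0.5,0,0],"dr": [0,0,0],"jaw": 20},{"xyz": [0.6,0,0],"dr": [0,0,0],"jaw": 20},{"xyz": [0.6,0,0],"dr": [0,0,0],"jaw": 20},{"xyz": [0.6,0,0],"dr": [0,0,0],"jaw": 20},{"xyz": [0.6,0,0],"dr": [0,0,0],"jaw": 20},{"xyz": [0.6,0,0],"dr": [0,0,0],"jaw": 20},{"xyz": [0.6,0,0],"dr": [0,0,0],"jaw": 20},{"xyz": [0.6,0,0],"dr": [0,0,0],"jaw": 20},{"xyz": [0.4,0,0],"dr": [0,0,0],"jaw": 20},{"xyz": [0.1,0,0],"dr": [0,0,0],"jaw": 20},{"xyz": [0,0,0],"dr": [0,0,0],"jaw": 20}])

```text
t: 10.75
eef_pos: [0.625, 0.0064, 0.1952]
orientation: [0.682, 0.731, 0.001, 0.0]
force: [4.8, 1.3, 2.0]
width: 0.354
```

```bash
python3 go.py 0.6255 0.003 0.202;python3 -c "
from h import *
snap('side','d3.png')
a=cv2.imread('pics/d3.png')[100:300,180:400];cv2.imwrite('pics/d3c.png',cv2.resize(a,None,fx=3,fy=3,interpolation=2))"
```

```text
t 10.75 pos [0.625  0.0064 0.1952] toolY yaw 4.01 tilt [0.0012 0.0008] F [4.8 1.3 2. ] w 0.354
units [-0.11  0.01 -0.23]
```

View pics/d3c.png

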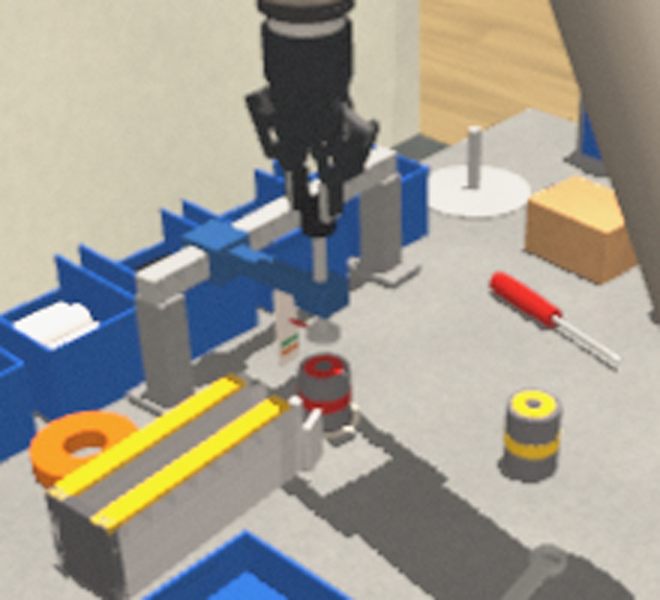

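Carriage slid along: the foot at (323,330) sits right above the red top at (324,367). Now pressing.

Emit:
arm_command(increments=[{"xyz": [0,0,0.2],"dr": [0,0,0],"jaw": 20},{"xyz": [0,0,0.2],"dr": [0,0,0],"jaw": 20},{"xyz": [0,0,0.2],"dr": [0,0,0],"jaw": 20},{"xyz": [0,0,0.12],"dr": [0,0,0],"jaw": 20},{"xyz": [0,0,0.05],"dr": [0,0,0],"jaw": 20},{"xyz": [0,0,0.05],"dr": [0,0,0],"jaw": 20},{"xyz": [0,0,0.05],"dr": [0,0,0],"jaw": 20},{"xyz": [0,0,0],"dr": [0,0,0],"jaw": 20}])

```text
t: 11.6
eef_pos: [0.6251, 0.0053, 0.1686]
orientation: [0.682, 0.731, 0.001, 0.0]
force: [5.3, 2.1, 2.4]
width: 0.352
```

Emit:
arm_command(increments=[{"xyz": [0,0,0.05],"dr": [0,0,0],"jaw": 20},{"xyz": [0,0,0.05],"dr": [0,0,0],"jaw": 20},{"xyz": [0,0,0],"dr": [0,0,0],"jaw": 20}])

```text
t: 11.9
eef_pos: [0.6251, 0.0053, 0.1657]
orientation: [0.682, 0.731, 0.001, 0.0]
force: [4.9, 1.6, 3.9]
width: 0.351
```

Emit:
arm_command(increments=[{"xyz": [0,0,0.05],"dr": [0,0,0],"jaw": 20},{"xyz": [0,0,0.05],"dr": [0,0,0],"jaw": 20},{"xyz": [0,0,0.05],"dr": [0,0,0],"jaw": 20},{"xyz": [0,0,0.05],"dr": [0,0,0],"jaw": 20},{"xyz": [0,0,0],"dr": [0,0,0],"jaw": 20},{"xyz": [0,0,0],"dr": [0,0,0],"jaw": 20},{"xyz": [0,0,0],"dr": [0,0,0],"jaw": 20}])

```text
t: 12.6
eef_pos: [0.6253, 0.0052, 0.1617]
orientation: [0.682, 0.731, 0.001, 0.001]
force: [1.3, 2.4, 12.9]
width: 0.346
```

```bash
python3 go.py 0.6255 0.003 0.1952;python3 -c "
from h import *
snap('side','d4.png')
a=cv2.imread('pics/d4.png')[100:300,180:400];cv2.imwrite('pics/d4c.png',cv2.resize(a,None,fx=3,fy=3,interpolation=2))"
```

```text
t 12.6 pos [0.6253 0.0052 0.1617] toolY yaw 3.94 tilt [0.0029 0.    ] F [ 1.3  2.4 12.9] w 0.346
units [-0.08  0.01 -1.12]
```

View pics/d4c.png

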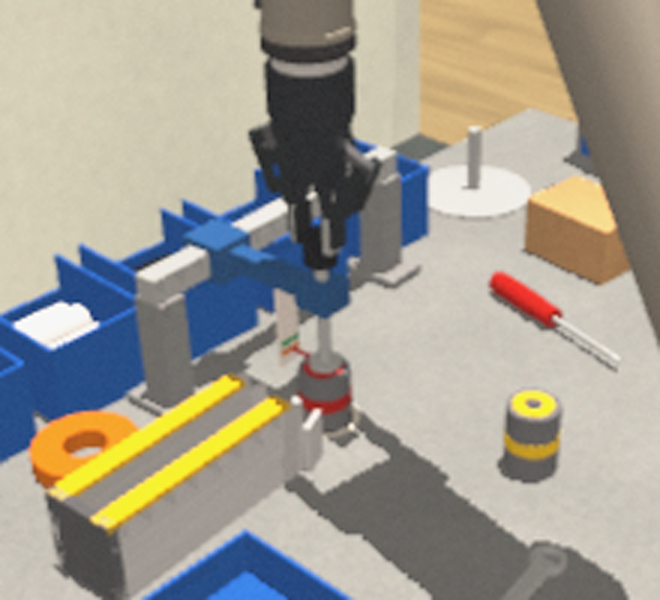

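The foot rests on the red roller with 12.9 N after about 34 mm of travel, so red is short and goes in the bin. I'll let the foot up, slide the gauge back to about 10 mm from park, release and rise.

Emit:
arm_command(increments=[{"xyz": [0,0,0],"dr": [0,0,0],"jaw": 20},{"xyz": [0,0,-0.4],"dr": [0,0,0],"jaw": 20},{"xyz": [0,0,-0.5],"dr": [0,0,0],"jaw": 20},{"xyz": [0,0,-0.22],"dr": [0,0,0],"jaw": 20},{"xyz": [-0.4,0,0],"dr": [0,0,0],"jaw": 20},{"xyz": [-0.6,0,0],"dr": [0,0,0],"jaw": 20},{"xyz": [-0.7,0,0],"dr": [0,0,0],"jaw": 20},{"xyz": [-0.7,0,0],"dr": [0,0,0],"jaw": 20},{"xyz": [-0.7,0,0],"dr": [0,0,0],"jaw": 20},{"xyz": [-0.7,0,0],"dr": [0,0,0],"jaw": 20},{"xyz": [-0.7,0,0],"dr": [0,0,0],"jaw": 20},{"xyz": [-0.7,0,0],"dr": [0,0,0],"jaw": 20},{"xyz": [-0.7,0,0],"dr": [0,0,0],"jaw": 20},{"xyz": [-0.35,0,0],"dr": [0,0,0],"jaw": 20},{"xyz": [-0.1,0,0],"dr": [0,0,0],"jaw": 20},{"xyz": [0,0,0],"dr": [0,0,0],"jaw": 20}])

```text
t: 14.25
eef_pos: [0.6392, -0.1856, 0.1928]
orientation: [0.683, 0.731, 0.001, 0.001]
force: [9.1, -0.8, 1.4]
width: 0.351
```

```bash
python3 go.py 0.6255 0.003 0.281
```

```text
t 14.25 pos [ 0.6392 -0.1856  0.1928] toolY yaw 3.91 tilt [ 0.0031 -0.0002] F [ 9.1 -0.8  1.4] w 0.351
units [ 6.3  -0.02 -2.94]
```

Emit:
arm_command(increments=[{"xyz": [0,0,0],"dr": [0,0,0],"jaw": 100},{"xyz": [0,0,0],"dr": [0,0,0],"jaw": 100},{"xyz": [0,0,0],"dr": [0,0,0],"jaw": 100},{"xyz": [0,0,0],"dr": [0,0,0],"jaw": 100},{"xyz": [0,0,-0.7],"dr": [0,0,0],"jaw": 100},{"xyz": [0,0,-0.8],"dr": [0,0,0],"jaw": 100},{"xyz": [0,0,-0.8],"dr": [0,0,0],"jaw": 100},{"xyz": [0,0,-0.6],"dr": [0,0,0],"jaw": 100},{"xyz": [0.9,0,0],"dr": [0,0,0],"jaw": 100},{"xyz": [0.9,0,0],"dr": [0,0,0],"jaw": 100},{"xyz": [0.9,0,0],"dr": [0,0,0],"jaw": 100},{"xyz": [0.9,0,0],"dr": [0,0,0],"jaw": 100},{"xyz": [0.9,0,0],"dr": [0,0,0],"jaw": 100},{"xyz": [0.9,0,0],"dr": [0,0,0],"jaw": 100},{"xyz": [0.9,0,0],"dr": [0,0,0],"jaw": 100},{"xyz": [0,0,0],"dr": [0,0,0],"jaw": 100}])

```text
t: 15.85
eef_pos: [0.6241, 0.007, 0.2805]
orientation: [0.681, 0.732, 0.0, -0.001]
force: [0.1, -0.3, -0.3]
width: 0.999
```

```bash
cat > find.py <<'E'
# find.py colour height : biggest saturated blobs in the wrist view, as position at top height
from h import *
c=snap('wrist','f%d.png'%int(1000*telemetry.get_obs()['t']))
h,s,v=cv2.split(cv2.cvtColor(c['image'],cv2.COLOR_RGB2HSV))
hh={'red':(h<6)|(h>174),'yellow':(h>22)&(h<34),'green':(h>50)&(h<80)}[sys.argv[1]]
m=(hh&(s>150)&(v>40)).astype(np.uint8)
n,l,st,ce=cv2.connectedComponentsWithStats(m)
for i in np.argsort(-st[1:,4])[:3]+1: print(st[i].tolist(),ce[i].round(1),ray(c,*ce[i],float(sys.argv[2]),True).round(4))
E
python3 find.py red 0.06; python3 go.py 0.6255 0.004 0.022
```

```text
[308, 157, 28, 28, 495] [321.3 170.2] [0.6237 0.0042 0.06  ]
[271, 314, 36, 21, 432] [289.6 323.8] [ 0.591  -0.2431  0.06  ]
t 15.9 pos [0.6244 0.0051 0.2804] toolY yaw 4.1 tilt [-0.0005 -0.0002] F [-0.  -1.  -0.4] w 0.999
units [-0.04  0.04  8.61]
```

Red still stands at (0.624, 0.004). Descending to grip it.

Emit:
arm_command(increments=[{"xyz": [-0.04,0,0.9],"dr": [0,0,0],"jaw": 100},{"xyz": [0,0,0.9],"dr": [0,0,0],"jaw": 100},{"xyz": [0,0,0.9],"dr": [0,0,0],"jaw": 100},{"xyz": [0,0,0.9],"dr": [0,0,0],"jaw": 100},{"xyz": [0,0,0.9],"dr": [0,0,0],"jaw": 100},{"xyz": [0,0,0.9],"dr": [0,0,0],"jaw": 100},{"xyz": [0,0,0.9],"dr": [0,0,0],"jaw": 100},{"xyz": [0,0,0.9],"dr": [0,0,0],"jaw": 100},{"xyz": [0,0,0.8],"dr": [0,0,0],"jaw": 100},{"xyz": [0,0,0.6],"dr": [0,0,0],"jaw": 50},{"xyz": [0,0,0],"dr": [0,0,0],"jaw": 40},{"xyz": [0,0,0],"dr": [0,0,0],"jaw": 40},{"xyz": [0,0,0],"dr": [0,0,0],"jaw": 40},{"xyz": [0,0,0],"dr": [0,0,0],"jaw": 40},{"xyz": [0,0,0],"dr": [0,0,0],"jaw": 40},{"xyz": [0,0,0],"dr": [0,0,0],"jaw": 40},{"xyz": [0,0,-1],"dr": [0,0,0],"jaw": 40},{"xyz": [0,0,-1],"dr": [0,0,0],"jaw": 40},{"xyz": [0,0,-1],"dr": [0,0,0],"jaw": 40},{"xyz": [0,0,-1],"dr": [0,0,0],"jaw": 40}])

```text
t: 17.9
eef_pos: [0.6247, 0.0025, 0.1437]
orientation: [0.682, 0.731, -0.0, 0.0]
force: [-0.5, -0.2, -2.4]
width: 0.56
```

```bash
python3 go.py 0.455 0.26 0.17
```

```text
t 17.9 pos [0.6247 0.0025 0.1437] toolY yaw 3.96 tilt [ 0.     -0.0001] F [-0.5 -0.2 -2.4] w 0.56
units [ 8.95 -5.05 -0.88]
```

Emit:
arm_command(increments=[{"xyz": [0.4,-0.1,-0.7],"dr": [0,0,0],"jaw": 40},{"xyz": [0.8,-0.32,0],"dr": [0,0,0],"jaw": 40},{"xyz": [0.8,-0.32,0],"dr": [0,0,0],"jaw": 40},{"xyz": [0.8,-0.32,0],"dr": [0,0,0],"jaw": 40},{"xyz": [0.8,-0.32,0],"dr": [0,0,0],"jaw": 40},{"xyz": [0.8,-0.32,0],"dr": [0,0,0],"jaw": 40},{"xyz": [0.8,-0.32,0],"dr": [0,0,0],"jaw": 40},{"xyz": [0.8,-0.32,0],"dr": [0,0,0],"jaw": 40},{"xyz": [0.8,-0.32,0],"dr": [0,0,0],"jaw": 40},{"xyz": [0.8,-0.32,0],"dr": [0,0,0],"jaw": 40},{"xyz": [0.8,-0.32,0],"dr": [0,0,0],"jaw": 40},{"xyz": [0.8,-0.32,0],"dr": [0,0,0],"jaw": 40},{"xyz": [0.8,-0.32,0],"dr": [0,0,0],"jaw": 40},{"xyz": [0.8,-0.32,0],"dr": [0,0,0],"jaw": 40},{"xyz": [0.8,-0.32,0],"dr": [0,0,0],"jaw": 40},{"xyz": [0.7,-0.32,0],"dr": [0,0,0],"jaw": 40},{"xyz": [0,0,0],"dr": [0,0,0],"jaw": 40}])

```text
t: 19.6
eef_pos: [0.4511, 0.3628, 0.1635]
orientation: [0.681, 0.732, 0.0, -0.0]
force: [-0.5, -0.0, -2.2]
width: 0.56
```

```bash
python3 go.py 0.452 0.36 0.031; python3 find.py red 0.17; python3 - <<'E'
from h import *
c=snap('wrist','w3.png')
h,s,v=cv2.split(cv2.cvtColor(c['image'],cv2.COLOR_RGB2HSV))
E
```

```text
t 19.6 pos [0.4511 0.3628 0.1635] toolY yaw 4.14 tilt [-0.0004  0.0008] F [-0.5 -0.  -2.2] w 0.56
units [-0.1   0.02  4.42]
[283, 223, 78, 69, 3439] [321.7 256.4] [0.4522 0.3508 0.17  ]
[286, 189, 74, 24, 413] [321.7 196.9] [0.4496 0.387  0.17  ]
```

View pics/w3.png

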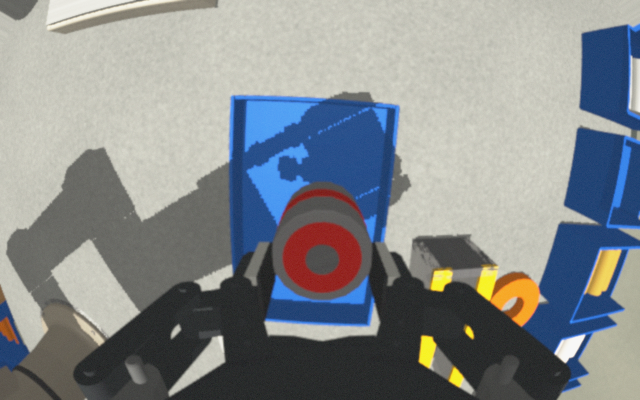

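The held red top is at (322,256), and the bin rim corners are at (232,97), (398,106), (372,323) and (268,318).

```bash
python3 - <<'E'
from h import *
c=load('w3');P=np.array([ray(c,u,v,.045,True) for u,v in [(232,97),(398,106),(372,323),(268,318)]]);print(P.round(4),P.mean(0))
E
```

```text
[[0.3615 0.4429 0.045 ]
 [0.5179 0.4446 0.045 ]
 [0.5229 0.2017 0.045 ]
 [0.4006 0.2005 0.045 ]] [0.45070854 0.32241925 0.045     ]
```

Emit:
arm_command(increments=[{"xyz": [-0.1,-0.12,0.8],"dr": [0,0,0],"jaw": 40},{"xyz": [0,0,0.8],"dr": [0,0,0],"jaw": 40},{"xyz": [0,0,0.8],"dr": [0,0,0],"jaw": 40},{"xyz": [0,0,0.8],"dr": [0,0,0],"jaw": 40},{"xyz": [0,0,0.6],"dr": [0,0,0],"jaw": 40},{"xyz": [0,0,0.4],"dr": [0,0,0],"jaw": 40},{"xyz": [0,0,0.2],"dr": [0,0,0],"jaw": 40},{"xyz": [0,0,0],"dr": [0,0,0],"jaw": 40},{"xyz": [0,0,0],"dr": [0,0,0],"jaw": 85},{"xyz": [0,0,0],"dr": [0,0,0],"jaw": 85},{"xyz": [0,0,0],"dr": [0,0,0],"jaw": 85},{"xyz": [0,0,-0.5],"dr": [0,0,0],"jaw": 85},{"xyz": [0,0,-1],"dr": [0,0,0],"jaw": 100},{"xyz": [0,0,-1],"dr": [0,0,0],"jaw": 100},{"xyz": [0,0,-1],"dr": [0,0,0],"jaw": 100},{"xyz": [0,0,-1],"dr": [0,0,0],"jaw": 100},{"xyz": [0,0,-1],"dr": [0,0,0],"jaw": 100},{"xyz": [0,0,0],"dr": [0,0,0],"jaw": 100}])

```text
t: 21.5
eef_pos: [0.4514, 0.3586, 0.2017]
orientation: [0.682, 0.731, 0.005, 0.001]
force: [1.3, 1.1, 0.0]
width: 1.003
```

```bash
python3 go.py 0.4325 -0.068 0.19;  python3 find.py red 0.064;
```

```text
t 21.5 pos [0.4514 0.3586 0.2017] toolY yaw 3.96 tilt [0.0085 0.005 ] F [1.3 1.1 0. ] w 1.003
units [-14.14  -1.62   0.31]
[301, 164, 36, 35, 791] [318.8 181.2] [0.4497 0.3601 0.064 ]
[316, 153, 6, 2, 9] [318.4 153.4] [0.4475 0.3884 0.064 ]
[324, 154, 1, 1, 1] [324. 154.] [0.453  0.3882 0.064 ]
```

Red stands in the bin. On to yellow.

Emit:
arm_command(increments=[{"xyz": [-0.88,-0.1,0],"dr": [0,0,0],"jaw": 100},{"xyz": [-0.88,-0.1,0],"dr": [0,0,0],"jaw": 100},{"xyz": [-0.88,-0.1,0],"dr": [0,0,0],"jaw": 100},{"xyz": [-0.88,-0.1,0],"dr": [0,0,0],"jaw": 100},{"xyz": [-0.88,-0.1,0],"dr": [0,0,0],"jaw": 100},{"xyz": [-0.88,-0.1,0],"dr": [0,0,0],"jaw": 100},{"xyz": [-0.88,-0.1,0],"dr": [0,0,0],"jaw": 100},{"xyz": [-0.88,-0.1,0],"dr": [0,0,0],"jaw": 100},{"xyz": [-0.88,-0.1,0],"dr": [0,0,0],"jaw": 100},{"xyz": [-0.88,-0.1,0],"dr": [0,0,0],"jaw": 100},{"xyz": [-0.88,-0.1,0],"dr": [0,0,0],"jaw": 100},{"xyz": [-0.88,-0.1,0],"dr": [0,0,0],"jaw": 100},{"xyz": [-0.88,-0.1,0],"dr": [0,0,0],"jaw": 100},{"xyz": [-0.88,-0.1,0],"dr": [0,0,0],"jaw": 100},{"xyz": [-0.88,-0.1,0],"dr": [0,0,0],"jaw": 100},{"xyz": [-0.88,-0.1,0],"dr": [0,0,0],"jaw": 100},{"xyz": [0,0,0],"dr": [0,0,0],"jaw": 100}])

```text
t: 23.25
eef_pos: [0.43, -0.0696, 0.1955]
orientation: [0.683, 0.73, -0.001, -0.0]
force: [-0.3, 0.3, -0.6]
width: 1.0
```

```bash
python3 find.py yellow 0.068;python3 go.py 0.4325 -0.068 0.022;  
```

```text
[481, 0, 20, 51, 789] [491.6  24.4] [0.5974 0.1189 0.068 ]
[524, 0, 17, 60, 776] [532.5  28.9] [0.6543 0.1299 0.068 ]
[303, 166, 38, 37, 759] [321.8 183.9] [ 0.4301 -0.0691  0.068 ]
t 23.3 pos [ 0.43   -0.0683  0.1956] toolY yaw 3.8 tilt [-0.0015  0.0005] F [-0.5  1.5 -0.3] w 0.998
units [-0.    0.09  5.79]
```

Yellow is at (0.430, −0.069), directly below. Descend, grip and lift.

Emit:
arm_command(increments=[{"xyz": [0,0,0.9],"dr": [0,0,0],"jaw": 100},{"xyz": [0,0,0.9],"dr": [0,0,0],"jaw": 100},{"xyz": [0,0,0.9],"dr": [0,0,0],"jaw": 100},{"xyz": [0,0,0.9],"dr": [0,0,0],"jaw": 100},{"xyz": [0,0,0.9],"dr": [0,0,0],"jaw": 100},{"xyz": [0,0,0.8],"dr": [0,0,0],"jaw": 100},{"xyz": [0,0,0.5],"dr": [0,0,0],"jaw": 100},{"xyz": [0,0,0],"dr": [0,0,0],"jaw": 50},{"xyz": [0,0,0],"dr": [0,0,0],"jaw": 40},{"xyz": [0,0,0],"dr": [0,0,0],"jaw": 40},{"xyz": [0,0,0],"dr": [0,0,0],"jaw": 40},{"xyz": [0,0,0],"dr": [0,0,0],"jaw": 40},{"xyz": [0,0,0],"dr": [0,0,0],"jaw": 40},{"xyz": [0,0,0],"dr": [0,0,0],"jaw": 40},{"xyz": [0,0,-0.5],"dr": [0,0,0],"jaw": 40},{"xyz": [0,0,-0.5],"dr": [0,0,0],"jaw": 40},{"xyz": [0,0,0],"dr": [0,0,0],"jaw": 40}])

```text
t: 25.0
eef_pos: [0.432, -0.068, 0.0539]
orientation: [0.682, 0.731, 0.001, 0.002]
force: [0.0, -0.1, -1.4]
width: 0.568
```

```bash
python3 go.py 0.6255 0.002 0.022
```

```text
t 25.0 pos [ 0.432  -0.068   0.0539] toolY yaw 3.95 tilt [ 0.004  -0.0014] F [ 0.  -0.1 -1.4] w 0.568
units [1.89 6.59 1.09]
```

Emit:
arm_command(increments=[{"xyz": [0.19,0.66,0],"dr": [0,0,0],"jaw": 40},{"xyz": [0.19,0.66,0],"dr": [0,0,0],"jaw": 40},{"xyz": [0.19,0.66,0],"dr": [0,0,0],"jaw": 40},{"xyz": [0.19,0.66,0],"dr": [0,0,0],"jaw": 40},{"xyz": [0.19,0.66,0],"dr": [0,0,0],"jaw": 40},{"xyz": [0.19,0.66,0],"dr": [0,0,0],"jaw": 40},{"xyz": [0.19,0.66,0],"dr": [0,0,0],"jaw": 40},{"xyz": [0.19,0.66,0],"dr": [0,0,0],"jaw": 40},{"xyz": [0.19,0.66,0],"dr": [0,0,0],"jaw": 40},{"xyz": [0.19,0.66,0],"dr": [0,0,0],"jaw": 40},{"xyz": [0,0,0],"dr": [0,0,0],"jaw": 40},{"xyz": [0,0,0.4],"dr": [0,0,0],"jaw": 40},{"xyz": [0,0,0.3],"dr": [0,0,0],"jaw": 40},{"xyz": [0,0,0.2],"dr": [0,0,0],"jaw": 40},{"xyz": [0,0,0.1],"dr": [0,0,0],"jaw": 40},{"xyz": [0,0,0],"dr": [0,0,0],"jaw": 40}])

```text
t: 26.6
eef_pos: [0.6226, 0.0027, 0.0233]
orientation: [0.682, 0.731, -0.001, -0.001]
force: [-7.5, 0.2, 10.0]
width: 0.571
```

Emit:
arm_command(increments=[{"xyz": [0,0,0],"dr": [0,0,0],"jaw": 100},{"xyz": [0,0,0],"dr": [0,0,0],"jaw": 100},{"xyz": [0,0,0],"dr": [0,0,0],"jaw": 100},{"xyz": [0,0,0],"dr": [0,0,0],"jaw": 100},{"xyz": [0,0,-0.5],"dr": [0,0,0],"jaw": 100},{"xyz": [0,0,-1],"dr": [0,0,0],"jaw": 100},{"xyz": [0,0,-1],"dr": [0,0,0],"jaw": 100},{"xyz": [0,0,-1],"dr": [0,0,0],"jaw": 100},{"xyz": [0,0,-1],"dr": [0,0,0],"jaw": 100},{"xyz": [0,0,-1],"dr": [0,0,0],"jaw": 100},{"xyz": [0,0,-1],"dr": [0,0,0],"jaw": 100},{"xyz": [0,0,-1],"dr": [0,0,0],"jaw": 100},{"xyz": [0,0,-1],"dr": [0,0,0],"jaw": 100},{"xyz": [0,0,0],"dr": [0,0,0],"jaw": 100}])

```text
t: 28.0
eef_pos: [0.626, 0.0028, 0.2823]
orientation: [0.682, 0.731, 0.003, 0.004]
force: [-0.9, -0.0, -0.1]
width: 0.997
```

```bash
python3 find.py yellow 0.068;python3 go.py 0.639 -0.1856 0.281;  
```

```text
[288, 0, 17, 94, 1541] [296.   44.8] [0.586  0.1566 0.068 ]
[334, 0, 17, 94, 1485] [342.3  45.4] [0.6424 0.1596 0.068 ]
[302, 156, 29, 28, 431] [316.3 169.6] [0.6212 0.001  0.068 ]
t 28.05 pos [0.6251 0.0029 0.2795] toolY yaw 3.96 tilt [ 0.0047 -0.0006] F [-0.1 -0.1 -0.9] w 0.999
units [-6.3   0.03 -0.04]
```

Yellow stands at (0.621, 0.001) on the ring. Going to the knob.

Emit:
arm_command(increments=[{"xyz": [-0.9,0,0],"dr": [0,0,0],"jaw": 100},{"xyz": [-0.9,0,0],"dr": [0,0,0],"jaw": 100},{"xyz": [-0.9,0,0],"dr": [0,0,0],"jaw": 100},{"xyz": [-0.9,0,0],"dr": [0,0,0],"jaw": 100},{"xyz": [-0.9,0,0],"dr": [0,0,0],"jaw": 100},{"xyz": [-0.9,0,0],"dr": [0,0,0],"jaw": 100},{"xyz": [-0.9,0,0],"dr": [0,0,0],"jaw": 100},{"xyz": [0,0,0],"dr": [0,0,0],"jaw": 100},{"xyz": [0,0,0.7],"dr": [0,0,0],"jaw": 100},{"xyz": [0,0,0.8],"dr": [0,0,0],"jaw": 100},{"xyz": [0,0,0.8],"dr": [0,0,0],"jaw": 100},{"xyz": [0,0,0.5],"dr": [0,0,0],"jaw": 100},{"xyz": [0,0,0],"dr": [0,0,0],"jaw": 30},{"xyz": [0,0,0],"dr": [0,0,0],"jaw": 20},{"xyz": [0,0,0],"dr": [0,0,0],"jaw": 20},{"xyz": [0,0,0],"dr": [0,0,0],"jaw": 20},{"xyz": [0,0,0],"dr": [0,0,0],"jaw": 20},{"xyz": [0,0,0],"dr": [0,0,0],"jaw": 20},{"xyz": [0,0,0],"dr": [0,0,0],"jaw": 20}])

```text
t: 29.95
eef_pos: [0.6394, -0.1855, 0.1952]
orientation: [0.682, 0.731, 0.002, 0.003]
force: [6.1, 0.2, 1.5]
width: 0.353
```

```bash
python3 go.py 0.6255 0.003 0.195;  
```

```text
t 29.95 pos [ 0.6394 -0.1855  0.1952] toolY yaw 3.97 tilt [ 0.0061 -0.0011] F [6.1 0.2 1.5] w 0.353
units [ 6.3  -0.03 -0.  ]
```

Grip is good. Slide 6.25 units, then start pressing to a 22 mm drop.

Emit:
arm_command(increments=[{"xyz": [0.4,0,0],"dr": [0,0,0],"jaw": 20},{"xyz": [0.6,0,0],"dr": [0,0,0],"jaw": 20},{"xyz": [0.7,0,0],"dr": [0,0,0],"jaw": 20},{"xyz": [0.7,0,0],"dr": [0,0,0],"jaw": 20},{"xyz": [0.7,0,0],"dr": [0,0,0],"jaw": 20},{"xyz": [0.7,0,0],"dr": [0,0,0],"jaw": 20},{"xyz": [0.7,0,0],"dr": [0,0,0],"jaw": 20},{"xyz": [0.7,0,0],"dr": [0,0,0],"jaw": 20},{"xyz": [0.6,0,0],"dr": [0,0,0],"jaw": 20},{"xyz": [0.35,0,0],"dr": [0,0,0],"jaw": 20},{"xyz": [0.1,0,0],"dr": [0,0,0],"jaw": 20},{"xyz": [0,0,0],"dr": [0,0,0],"jaw": 20},{"xyz": [0,0,0.2],"dr": [0,0,0],"jaw": 20},{"xyz": [0,0,0.2],"dr": [0,0,0],"jaw": 20},{"xyz": [0,0,0.2],"dr": [0,0,0],"jaw": 20},{"xyz": [0,0,0.1],"dr": [0,0,0],"jaw": 20},{"xyz": [0,0,0.05],"dr": [0,0,0],"jaw": 20},{"xyz": [0,0,0],"dr": [0,0,0],"jaw": 20}])

```text
t: 31.75
eef_pos: [0.6254, 0.0017, 0.171]
orientation: [0.682, 0.731, 0.001, 0.001]
force: [6.2, 1.1, 2.8]
width: 0.354
```

Emit:
arm_command(increments=[{"xyz": [0,0,0.04],"dr": [0,0,0],"jaw": 20},{"xyz": [0,0,0.04],"dr": [0,0,0],"jaw": 20},{"xyz": [0,0,0],"dr": [0,0,0],"jaw": 20}])

```text
t: 32.05
eef_pos: [0.6255, 0.0016, 0.1701]
orientation: [0.682, 0.731, 0.001, 0.001]
force: [3.5, 1.6, 9.0]
width: 0.356
```

Resistance at about a 25 mm drop: yellow is a full 70 mm. Pressing a bit more and holding.

Emit:
arm_command(increments=[{"xyz": [0,0,0.04],"dr": [0,0,0],"jaw": 20},{"xyz": [0,0,0],"dr": [0,0,0],"jaw": 20},{"xyz": [0,0,0],"dr": [0,0,0],"jaw": 20},{"xyz": [0,0,0],"dr": [0,0,0],"jaw": 20},{"xyz": [0,0,0],"dr": [0,0,0],"jaw": 20}])

```text
t: 32.55
eef_pos: [0.6256, 0.0017, 0.1701]
orientation: [0.682, 0.731, 0.002, 0.002]
force: [1.8, 2.5, 14.4]
width: 0.352
```

```bash
python3 go.py 0.6255 0.003 0.195;python3 -c "
from h import *
snap('side','d5.png')
a=cv2.imread('pics/d5.png')[100:300,180:400];cv2.imwrite('pics/d5c.png',cv2.resize(a,None,fx=3,fy=3,interpolation=2))"
```

```text
t 32.55 pos [0.6256 0.0017 0.1701] toolY yaw 3.95 tilt [0.0051 0.    ] F [ 1.8  2.5 14.4] w 0.352
units [ 0.04  0.   -0.83]
```

View pics/d5c.png

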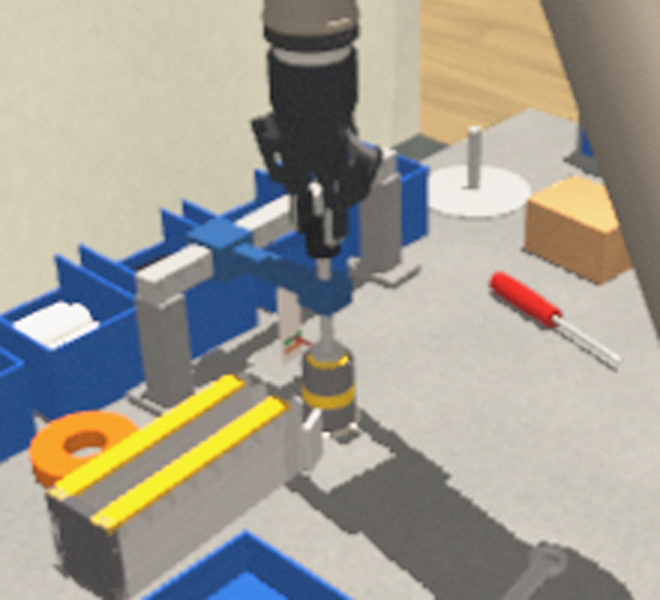

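The foot disc sits on the upright yellow roller at (327,355) with 14 N, which confirms full height. Slide back to park.

Emit:
arm_command(increments=[{"xyz": [0,0,-0.4],"dr": [0,0,0],"jaw": 20},{"xyz": [0,0,-0.4],"dr": [0,0,0],"jaw": 20},{"xyz": [0,0,-0.05],"dr": [0,0,0],"jaw": 20},{"xyz": [-0.4,0,0],"dr": [0,0,0],"jaw": 20},{"xyz": [-0.6,0,0],"dr": [0,0,0],"jaw": 20},{"xyz": [-0.7,0,0],"dr": [0,0,0],"jaw": 20},{"xyz": [-0.7,0,0],"dr": [0,0,0],"jaw": 20},{"xyz": [-0.7,0,0],"dr": [0,0,0],"jaw": 20},{"xyz": [-0.7,0,0],"dr": [0,0,0],"jaw": 20},{"xyz": [-0.7,0,0],"dr": [0,0,0],"jaw": 20},{"xyz": [-0.7,0,0],"dr": [0,0,0],"jaw": 20},{"xyz": [-0.6,0,0],"dr": [0,0,0],"jaw": 20},{"xyz": [-0.35,0,0],"dr": [0,0,0],"jaw": 20},{"xyz": [-0.1,0,0],"dr": [0,0,0],"jaw": 20},{"xyz": [0,0,0],"dr": [0,0,0],"jaw": 20},{"xyz": [0,0,0],"dr": [0,0,0],"jaw": 100},{"xyz": [0,0,0],"dr": [0,0,0],"jaw": 100},{"xyz": [0,0,0],"dr": [0,0,0],"jaw": 100},{"xyz": [0,0,0],"dr": [0,0,0],"jaw": 100}])

```text
t: 34.5
eef_pos: [0.6366, -0.1854, 0.1922]
orientation: [0.682, 0.731, -0.0, -0.001]
force: [0.9, -0.4, 0.1]
width: 0.992
```

```bash
python3 go.py 0.63 -0.056 0.281;
```

```text
t 34.5 pos [ 0.6366 -0.1854  0.1922] toolY yaw 3.95 tilt [-0.0017  0.0005] F [ 0.9 -0.4  0.1] w 0.992
units [ 4.32  0.07 -2.96]
```

Emit:
arm_command(increments=[{"xyz": [0,0,-0.7],"dr": [0,0,0],"jaw": 100},{"xyz": [0,0,-0.9],"dr": [0,0,0],"jaw": 100},{"xyz": [0,0,-0.8],"dr": [0,0,0],"jaw": 60},{"xyz": [0,0,-0.4],"dr": [0,0,0],"jaw": 14},{"xyz": [0.9,0,0],"dr": [0,0,0],"jaw": 14},{"xyz": [0.9,0,0],"dr": [0,0,0],"jaw": 14},{"xyz": [0.9,0,0],"dr": [0,0,0],"jaw": 14},{"xyz": [0.9,0,0],"dr": [0,0,0],"jaw": 14},{"xyz": [0.8,0,0],"dr": [0,0,0],"jaw": 14},{"xyz": [0,0,0.9],"dr": [0,0,0],"jaw": 14},{"xyz": [0,0,0.9],"dr": [0,0,0],"jaw": 14},{"xyz": [0,0,0.9],"dr": [0,0,0],"jaw": 14},{"xyz": [0,0,0],"dr": [0,0,0],"jaw": 14}])

```text
t: 35.8
eef_pos: [0.6255, -0.0532, 0.1911]
orientation: [0.682, 0.731, -0.002, -0.004]
force: [0.3, -0.6, -1.0]
width: 0.14
```

```bash
python3 find.py yellow 0.07;python3 go.py 0.629 -0.052 0.025;  
```

```text
[304, 111, 39, 39, 921] [322.3 129.5] [0.6213 0.0013 0.07  ]
[285, 0, 23, 37, 814] [296.4  18. ] [0.5898 0.108  0.07  ]
[346, 0, 23, 37, 799] [356.7  17.8] [0.646  0.1122 0.07  ]
t 35.85 pos [ 0.6268 -0.0536  0.1938] toolY yaw 3.96 tilt [-0.0049  0.0009] F [ 0.2  0.5 -0.3] w 0.14
units [0.04 0.1  5.63]
```

Emit:
arm_command(increments=[{"xyz": [0,0.1,0.9],"dr": [0,0,0],"jaw": 16},{"xyz": [0,0,0.9],"dr": [0,0,0],"jaw": 16},{"xyz": [0,0,0.9],"dr": [0,0,0],"jaw": 16},{"xyz": [0,0,0.9],"dr": [0,0,0],"jaw": 16},{"xyz": [0,0,0.9],"dr": [0,0,0],"jaw": 16},{"xyz": [0,0,0.7],"dr": [0,0,0],"jaw": 16},{"xyz": [0,0,0.4],"dr": [0,0,0],"jaw": 16},{"xyz": [0,0,0],"dr": [0,0,0],"jaw": 16}])

```text
t: 36.65
eef_pos: [0.631, -0.0537, 0.0273]
orientation: [0.682, 0.731, -0.0, -0.001]
force: [-0.2, -0.8, 0.2]
width: 0.16
```

```bash
python3 go.py 0.621 0.068 0.025;  
```

```text
t 36.65 pos [ 0.631  -0.0537  0.0273] toolY yaw 3.95 tilt [-0.0013  0.0002] F [-0.2 -0.8  0.2] w 0.16
units [ 4.07 -0.05  0.08]
```

Emit:
arm_command(increments=[{"xyz": [0.25,-0.03,0],"dr": [0,0,0],"jaw": 16},{"xyz": [0.25,-0.02,0],"dr": [0,0,0],"jaw": 16},{"xyz": [0.25,0,0],"dr": [0,0,0],"jaw": 16},{"xyz": [0.25,0,0],"dr": [0,0,0],"jaw": 16},{"xyz": [0.25,0,0],"dr": [0,0,0],"jaw": 16},{"xyz": [0.25,0,0],"dr": [0,0,0],"jaw": 16},{"xyz": [0.25,0,0],"dr": [0,0,0],"jaw": 16},{"xyz": [0.25,0,0],"dr": [0,0,0],"jaw": 16},{"xyz": [0.25,0,0],"dr": [0,0,0],"jaw": 16},{"xyz": [0,0,0],"dr": [0,0,0],"jaw": 16}])

```text
t: 37.65
eef_pos: [0.6243, 0.0151, 0.0273]
orientation: [0.682, 0.731, -0.0, -0.001]
force: [0.3, 0.3, 0.2]
width: 0.163
```

```bash
python3 go.py 0.621 0.068 0.025; python3 find.py yellow 0.07;
```

```text
t 37.65 pos [0.6243 0.0151 0.0273] toolY yaw 4.02 tilt [-0.0013  0.0006] F [0.3 0.3 0.2] w 0.163
units [1.77 0.01 0.08]
[367, 0, 53, 89, 4261] [393.9  41.3] [0.6474 0.1181 0.07  ]
[223, 0, 52, 83, 4079] [249.1  39.3] [0.5877 0.1149 0.07  ]
[270, 141, 92, 42, 2226] [313.3 163.4] [0.6178 0.0636 0.07  ]
```

Emit:
arm_command(increments=[{"xyz": [0.25,0,0],"dr": [0,0,0],"jaw": 16},{"xyz": [0.25,0,0],"dr": [0,0,0],"jaw": 16},{"xyz": [0.25,0,0],"dr": [0,0,0],"jaw": 16},{"xyz": [0.25,0,0],"dr": [0,0,0],"jaw": 16},{"xyz": [0.25,0,0],"dr": [0,0,0],"jaw": 16},{"xyz": [0.25,0,0],"dr": [0,0,0],"jaw": 16},{"xyz": [0.25,0,0],"dr": [0,0,0],"jaw": 16},{"xyz": [0.1,0,0],"dr": [0,0,0],"jaw": 16},{"xyz": [0,0,0],"dr": [0,0,0],"jaw": 16}])

```text
t: 38.6
eef_pos: [0.6211, 0.0695, 0.0278]
orientation: [0.682, 0.731, -0.0, 0.0]
force: [0.4, 0.2, 0.2]
width: 0.157
```

```bash
python3 go.py 0.621 0.068 0.025; python3 -c "
from h import *
snap('wrist','w4.png')"
```

```text
t 38.6 pos [0.6211 0.0695 0.0278] toolY yaw 3.99 tilt [ 0.     -0.0001] F [0.4 0.2 0.2] w 0.157
units [-0.05 -0.01  0.09]
```

View pics/w4.png

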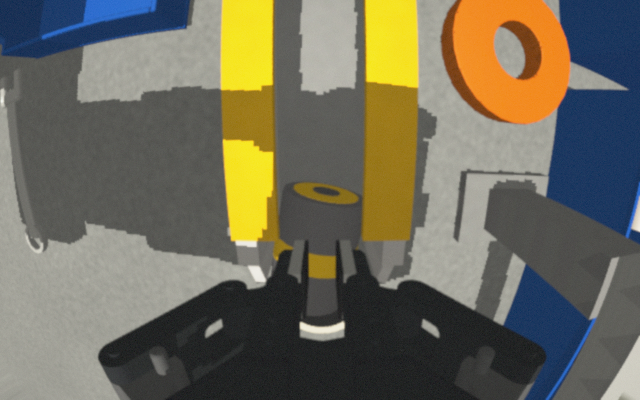

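The wrist view shows the yellow roller's top at (326,192) between the lips, with the fingers behind it. The top ellipse looks a little skewed, so I'll back off, rise and check that it stands upright.

Emit:
arm_command(increments=[{"xyz": [-0.5,0,0],"dr": [0,0,0],"jaw": 16},{"xyz": [-0.9,0,-0.2],"dr": [0,0,0],"jaw": 16},{"xyz": [-0.6,0,-0.9],"dr": [0,0,0],"jaw": 16},{"xyz": [0,0,-1],"dr": [0,0,0],"jaw": 16},{"xyz": [0,0,-1],"dr": [0,0,0],"jaw": 16},{"xyz": [0,0,-1],"dr": [0,0,0],"jaw": 16},{"xyz": [0,0,-1],"dr": [0,0,0],"jaw": 40},{"xyz": [0,0,-0.9],"dr": [0,0,0],"jaw": 100},{"xyz": [0,0,0],"dr": [0,0,0],"jaw": 100}])

```text
t: 39.55
eef_pos: [0.6273, 0.0073, 0.2125]
orientation: [0.683, 0.731, 0.002, 0.004]
force: [0.3, -0.7, 0.2]
width: 0.662
```

```bash
python3 go.py 0.4665 -0.381 0.2; python3 -c "
from h import *
snap('wrist','w5.png')
a=cv2.imread('pics/w5.png')[20:220,220:440];cv2.imwrite('pics/w5c.png',cv2.resize(a,None,fx=3,fy=3,interpolation=2))"
```

```text
t 39.55 pos [0.6273 0.0073 0.2125] toolY yaw 3.88 tilt [ 0.0083 -0.0014] F [ 0.3 -0.7  0.2] w 0.662
units [-12.55  -6.23   0.39]
```

View pics/w5c.png

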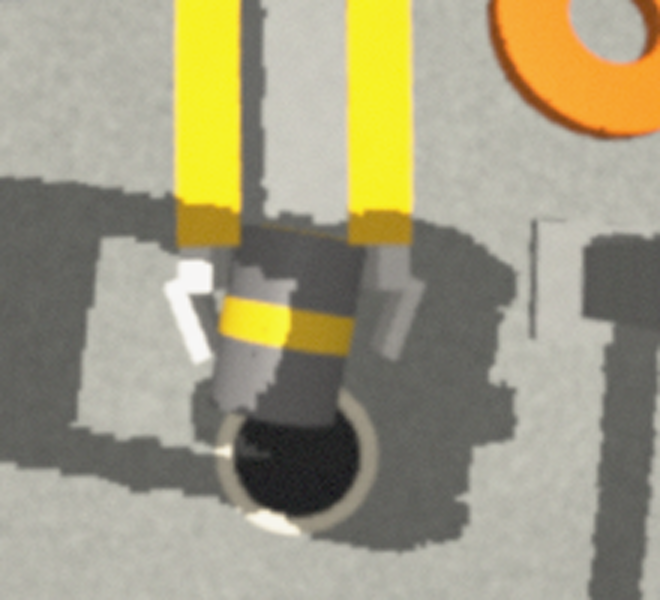

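The yellow roller has tipped forward. It now lies along the lane axis: band at crop (287,327), base end at about (278,412), head end under the lip edge at (300,235). The fingers must have pushed too high. I'll pick it up by the base end, stand it up again in free space, and push lower next time.

```bash
python3 - <<'E'
from h import *
c=load('w5')
W=lambda p:(p[0]/3+220,p[1]/3+20)
for n,p,z in [('band',(287,327),.045),('bandL',(220,318),.028),('bandR',(354,335),.028),('baseL',(214,402),.028),('baseR',(336,426),.028),('top',(300,235),.04),('ring',(297,456),0)]: print(n,ray(c,*W(p),z,True).round(4))
print((-c['R'].T@c['t']).round(3))
E
python3 go.py 0.6255 0.025 0.2
```

```text
band [0.6188 0.059  0.045 ]
bandL [0.593  0.0601 0.028 ]
bandR [0.6442 0.0568 0.028 ]
baseL [0.5924 0.0276 0.028 ]
baseR [0.64   0.0212 0.028 ]
top [0.6212 0.093  0.04  ]
ring [0.626  0.0029 0.    ]
[0.622 0.077 0.383]
t 39.6 pos [0.6263 0.0075 0.21  ] toolY yaw 3.88 tilt [ 0.0044 -0.0009] F [ 0.4 -0.2 -0.1] w 0.746
units [0.58 0.01 0.33]
```

Emit:
arm_command(increments=[{"xyz": [0.4,-0.12,0.5],"dr": [0,0,0],"jaw": 100},{"xyz": [0.47,-0.13,0.5],"dr": [0,0,0],"jaw": 100},{"xyz": [0,0,0.9],"dr": [0,0,0],"jaw": 100},{"xyz": [0,0,0.9],"dr": [0,0,0],"jaw": 100},{"xyz": [0,0,0.9],"dr": [0,0,0],"jaw": 100},{"xyz": [0,0,0.9],"dr": [0,0,0],"jaw": 100},{"xyz": [0,0,0.8],"dr": [0,0,0],"jaw": 100},{"xyz": [0,0,0.6],"dr": [0,0,0],"jaw": 100},{"xyz": [0,0,0.4],"dr": [0,0,0],"jaw": 100},{"xyz": [0,0,0],"dr": [0,0,0],"jaw": 50},{"xyz": [0,0,0],"dr": [0,0,0],"jaw": 40},{"xyz": [0,0,0],"dr": [0,0,0],"jaw": 40},{"xyz": [0,0,0],"dr": [0,0,0],"jaw": 40},{"xyz": [0,0,0],"dr": [0,0,0],"jaw": 40},{"xyz": [0,0,0],"dr": [0,0,0],"jaw": 40},{"xyz": [0,0,0],"dr": [0,0,0],"jaw": 40}])

```text
t: 41.2
eef_pos: [0.6162, 0.0346, 0.0161]
orientation: [0.682, 0.731, 0.0, 0.0]
force: [0.7, -0.7, 0.8]
width: 0.4
```

```bash
python3 go.py 0.48 -0.12 0.1
```

```text
t 41.2 pos [0.6162 0.0346 0.0161] toolY yaw 3.95 tilt [ 0.0006 -0.0001] F [ 0.7 -0.7  0.8] w 0.4
units [-4.83 -4.88 -2.8 ]
```

The jaws reached 40% without gripping anything. I'll look before doing more.

```bash
python3 -c "
from h import *
snap('wrist','w6.png');snap('side','d6.png')
a=cv2.imread('pics/w6.png')[50:350,140:500];b=cv2.imread('pics/d6.png')[180:300,220:364]
cv2.imwrite('pics/m6.png',np.hstack([cv2.resize(a,(400,333)),cv2.resize(b,(400,333),interpolation=2)]))"
```

```text
(no output)
```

View pics/m6.png

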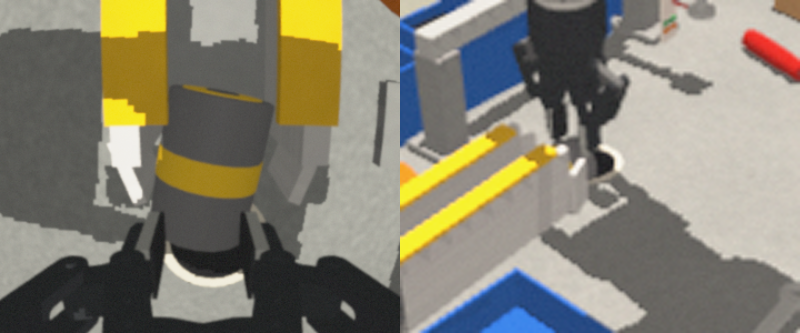

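```bash
python3 - <<'E'
from h import *
c=load('w6')
W=lambda p:(p[0]*.9+140,p[1]*.9+50)
for n,p,z in [('band',(210,172),.05),('bandL',(157,162),.025),('bandR',(263,180),.025),('base',(205,248),.05),('base',(205,248),.025),('topL',(172,88),.05),('topR',(272,102),.05),('topmid',(222,90),.05),('topface',(222,95),.025)]: print(n,ray(c,*W(p),z,True).round(4))
print((-c['R'].T@c['t']).round(3),c['R'][2])
# two-view triangulation of band centre w5/w6
def dr(c,u,v):
    a=ray(c,u,v,0,True);b=ray(c,u,v,.1,True);d=b-a;return a,d/np.linalg.norm(d)
c5=load('w5')
for n,p5,p6 in [('band',(287,327),(210,172)),('baseL',(214,402),(157,225)),('topL',(240,232),(172,88)),('topR',(365,240),(272,102)),('bandL',(220,318),(157,162)),('bandR',(354,335),(263,180))]:
    a,d=dr(c5,p5[0]/3+220,p5[1]/3+20);b,e=dr(c,*W(p6))
    s=np.linalg.lstsq(np.c_[d,-e],b-a,rcond=None)[0];print(n,(a+d*s[0]).round(4),(b+e*s[1]).round(4))
E
```

```text
band [0.6179 0.0629 0.05  ]
bandL [0.5928 0.0587 0.025 ]
bandR [0.6459 0.053  0.025 ]
base [0.6184 0.0269 0.05  ]
base [0.6197 0.0127 0.025 ]
topL [0.6004 0.0965 0.05  ]
topR [0.6407 0.0939 0.05  ]
topmid [0.6202 0.097  0.05  ]
topface [0.6219 0.0933 0.025 ]
[0.612 0.104 0.187] [ 0.01862308 -0.2791043  -0.96008019]
band [0.6187 0.0585 0.0353] [0.6186 0.0585 0.0353]
baseL [0.5928 0.0281 0.0321] [0.5944 0.028  0.032 ]
topL [0.5975 0.0941 0.0104] [0.5971 0.0942 0.0104]
topR [0.6456 0.0933 0.0305] [0.6448 0.0924 0.0304]
bandL [0.5932 0.0602 0.0303] [0.5934 0.0602 0.0302]
bandR [0.6436 0.0574 0.038 ] [0.6431 0.0571 0.038 ]
```

The pads were too high on the lying roller: at 43 mm up its chord is 34 mm, exactly the 40% I commanded. I'll open, go 10 mm lower and 5 mm back, and close again.

Emit:
arm_command(increments=[{"xyz": [0,0,0],"dr": [0,0,0],"jaw": 100},{"xyz": [0,0,0],"dr": [0,0,0],"jaw": 100},{"xyz": [0,0,0],"dr": [0,0,0],"jaw": 100},{"xyz": [0,0,0],"dr": [0,0,0],"jaw": 100},{"xyz": [0,0,0],"dr": [0,0,0],"jaw": 100},{"xyz": [-0.18,0,0],"dr": [0,0,0],"jaw": 100},{"xyz": [0,0,0.2],"dr": [0,0,0],"jaw": 100},{"xyz": [0,0,0.13],"dr": [0,0,0],"jaw": 100},{"xyz": [0,0,0],"dr": [0,0,0],"jaw": 55},{"xyz": [0,0,0],"dr": [0,0,0],"jaw": 45},{"xyz": [0,0,0],"dr": [0,0,0],"jaw": 40},{"xyz": [0,0,0],"dr": [0,0,0],"jaw": 40},{"xyz": [0,0,0],"dr": [0,0,0],"jaw": 40},{"xyz": [0,0,0],"dr": [0,0,0],"jaw": 40},{"xyz": [0,0,0],"dr": [0,0,0],"jaw": 40}])

```text
t: 42.8
eef_pos: [0.6159, 0.0293, 0.0065]
orientation: [0.682, 0.731, -0.0, -0.0]
force: [-4.0, -0.1, 5.5]
width: 0.476
```

```bash
python3 go.py 0.48 -0.12 0.1
```

```text
t 42.8 pos [0.6159 0.0293 0.0065] toolY yaw 3.99 tilt [-0.0009 -0.0003] F [-4.  -0.1  5.5] w 0.476
units [-4.65 -4.87 -3.11]
```

Emit:
arm_command(increments=[{"xyz": [-0.2,0,0],"dr": [0,0,0],"jaw": 40},{"xyz": [-0.3,0,0],"dr": [0,0,0],"jaw": 40},{"xyz": [-0.3,0,0],"dr": [0,0,0],"jaw": 40},{"xyz": [-0.3,0,0],"dr": [0,0,0],"jaw": 40},{"xyz": [-0.3,0,0],"dr": [0,0,0],"jaw": 40},{"xyz": [-0.3,0,0],"dr": [0,0,0],"jaw": 40},{"xyz": [-0.3,0,0],"dr": [0,0,0],"jaw": 40},{"xyz": [0,0,0],"dr": [0,0,0],"jaw": 40}])

```text
t: 43.6
eef_pos: [0.6204, -0.032, 0.0055]
orientation: [0.683, 0.731, -0.0, -0.0]
force: [-1.2, 0.2, 0.1]
width: 0.401
```

```bash
python3 go.py; python3 find.py yellow 0.04; python3 -c "
from h import *
snap('side','d7.png');c=snap('wrist','w7.png')
a=cv2.imread('pics/w7.png')[50:350,140:500];b=cv2.imread('pics/d7.png')[180:300,220:364]
cv2.imwrite('pics/m7.png',np.hstack([cv2.resize(a,(400,333)),cv2.resize(b,(400,333),interpolation=2)]))"
```

```text
t 43.6 pos [ 0.6204 -0.032   0.0055] toolY yaw 3.87 tilt [-0.0005 -0.0002] F [-1.2  0.2  0.1] w 0.401
[284, 39, 106, 42, 3318] [336.7  57.6] [0.6209 0.0628 0.04  ]
```

View pics/m7.png

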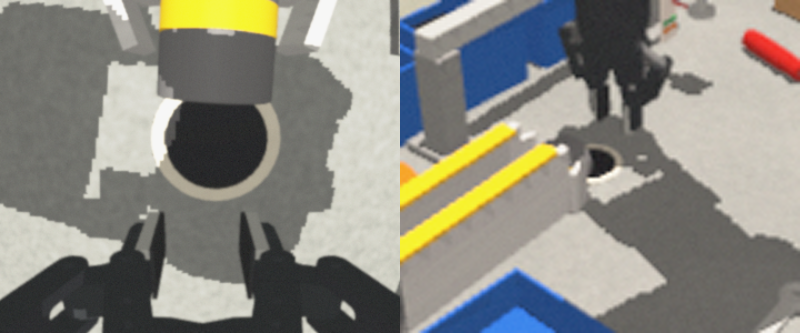

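The roller stayed where it was; the jaws slipped off its base. The base edge is at montage (217,102), and the band centre is about (336,58) in full-picture pixels.

```bash
python3 - <<'E'
from h import *
c=load('w7');c5=load('w5');c6=load('w6')
W=lambda p:(p[0]*.9+140,p[1]*.9+50)
print((-c['R'].T@c['t']).round(3))
for z in (0,.025,.05,.07): print(z,[ray(c,*W(p),z,True).round(4) for p in [(217,102),(217,31),(159,96),(275,98)]])
def dr(c,u,v):
    a=ray(c,u,v,0,True);b=ray(c,u,v,.1,True);d=b-a;return a,d/np.linalg.norm(d)
for cc,p in [(c5,(287/3+220,(327)/3+20)),(c6,W((210,172)))]:
  a,d=dr(cc,*p);b,e=dr(c,336.7,60)
  s=np.linalg.lstsq(np.c_[d,-e],b-a,rcond=None)[0];print((a+d*s[0]).round(4),(b+e*s[1]).round(4))
E
```

```text
[0.616 0.039 0.176]
0 [array([0.6247, 0.0231, 0.    ]), array([0.6221, 0.0595, 0.    ]), array([0.5948, 0.0243, 0.    ]), array([0.6546, 0.0277, 0.    ])]
0.025 [array([0.6235, 0.0253, 0.025 ]), array([0.6213, 0.0566, 0.025 ]), array([0.5979, 0.0264, 0.025 ]), array([0.6491, 0.0293, 0.025 ])]
0.05 [array([0.6223, 0.0276, 0.05  ]), array([0.6204, 0.0536, 0.05  ]), array([0.6009, 0.0284, 0.05  ]), array([0.6437, 0.0309, 0.05  ])]
0.07 [array([0.6213, 0.0293, 0.07  ]), array([0.6197, 0.0513, 0.07  ]), array([0.6033, 0.0301, 0.07  ]), array([0.6393, 0.0321, 0.07  ])]
[0.6189 0.0598 0.059 ] [0.6202 0.0595 0.059 ]
[0.6181 0.0617 0.0461] [0.6206 0.0618 0.0462]
```

```bash
python3 - <<'E'
from h import *
c=load('d7')
def prx(X): 
    p=proj(c,X); return ((p[0]-220)*400/144+400,(p[1]-180)*333/120)
for dx in (-.022,.022):
  for z in (0,.01,.02,.03,.04): print(dx,z,np.round(prx([.6204+dx,-.032,z]),0))
E
```

```text
-0.022 0 [630. 158.]
-0.022 0.01 [630. 151.]
-0.022 0.02 [629. 143.]
-0.022 0.03 [629. 135.]
-0.022 0.04 [629. 127.]
0.022 0 [600. 142.]
0.022 0.01 [600. 135.]
0.022 0.02 [600. 127.]
0.022 0.03 [599. 119.]
0.022 0.04 [599. 112.]
```

The side view puts the fingertips about 30 mm above the nominal TCP. That explains both the high push and the missed grip. I'll feel for the bench with the jaws at 60% to find the true tip height.

Emit:
arm_command(increments=[{"xyz": [0,0,0],"dr": [0,0,0],"jaw": 60},{"xyz": [0,0,0],"dr": [0,0,0],"jaw": 60},{"xyz": [0,0,0.1],"dr": [0,0,0],"jaw": 60},{"xyz": [0,0,0.1],"dr": [0,0,0],"jaw": 60},{"xyz": [0,0,0],"dr": [0,0,0],"jaw": 60}])

```text
t: 44.25
eef_pos: [0.6201, -0.0304, -0.0008]
orientation: [0.682, 0.731, -0.0, -0.0]
force: [0.2, -0.1, 0.1]
width: 0.597
```

Emit:
arm_command(increments=[{"xyz": [0,0,0.07],"dr": [0,0,0],"jaw": 60},{"xyz": [0,0,0.07],"dr": [0,0,0],"jaw": 60},{"xyz": [0,0,0],"dr": [0,0,0],"jaw": 60}])

```text
t: 44.55
eef_pos: [0.6203, -0.0306, -0.0047]
orientation: [0.682, 0.731, -0.0, -0.0]
force: [-0.3, 0.8, 0.2]
width: 0.599
```

Emit:
arm_command(increments=[{"xyz": [0,0,0.07],"dr": [0,0,0],"jaw": 60},{"xyz": [0,0,0.07],"dr": [0,0,0],"jaw": 60},{"xyz": [0,0,0],"dr": [0,0,0],"jaw": 60}])

```text
t: 44.85
eef_pos: [0.6203, -0.0306, -0.0089]
orientation: [0.682, 0.731, -0.0, -0.0]
force: [-0.1, 0.2, 0.5]
width: 0.6
```

Emit:
arm_command(increments=[{"xyz": [0,0,0.07],"dr": [0,0,0],"jaw": 60},{"xyz": [0,0,0.06],"dr": [0,0,0],"jaw": 60},{"xyz": [0,0,0],"dr": [0,0,0],"jaw": 60}])

```text
t: 45.15
eef_pos: [0.6203, -0.0306, -0.0128]
orientation: [0.682, 0.731, -0.0, -0.0]
force: [-0.4, 0.2, -0.4]
width: 0.601
```

Emit:
arm_command(increments=[{"xyz": [0,0,0.07],"dr": [0,0,0],"jaw": 60},{"xyz": [0,0,0.06],"dr": [0,0,0],"jaw": 60},{"xyz": [0,0,0],"dr": [0,0,0],"jaw": 60}])

```text
t: 45.45
eef_pos: [0.6203, -0.0306, -0.0167]
orientation: [0.682, 0.731, -0.0, -0.0]
force: [-0.1, 0.5, 0.4]
width: 0.6
```

Emit:
arm_command(increments=[{"xyz": [0,0,0.07],"dr": [0,0,0],"jaw": 60},{"xyz": [0,0,0.06],"dr": [0,0,0],"jaw": 60},{"xyz": [0,0,0],"dr": [0,0,0],"jaw": 60}])

```text
t: 45.75
eef_pos: [0.6203, -0.0306, -0.0206]
orientation: [0.682, 0.731, -0.0, -0.0]
force: [0.4, 0.3, 0.5]
width: 0.599
```

Emit:
arm_command(increments=[{"xyz": [0,0.1,-0.1],"dr": [0,0,0],"jaw": 100},{"xyz": [0,0.1,0],"dr": [0,0,0],"jaw": 100},{"xyz": [0,0,0],"dr": [0,0,0],"jaw": 100},{"xyz": [0,0,0],"dr": [0,0,0],"jaw": 100},{"xyz": [0.4,0,0],"dr": [0,0,0],"jaw": 100},{"xyz": [0.5,0,0],"dr": [0,0,0],"jaw": 100},{"xyz": [0.5,0,0],"dr": [0,0,0],"jaw": 100},{"xyz": [0.4,0,0],"dr": [0,0,0],"jaw": 100},{"xyz": [0.2,0,0],"dr": [0,0,0],"jaw": 100},{"xyz": [0,0,0],"dr": [0,0,0],"jaw": 50},{"xyz": [0,0,0],"dr": [0,0,0],"jaw": 45},{"xyz": [0,0,0],"dr": [0,0,0],"jaw": 40},{"xyz": [0,0,0],"dr": [0,0,0],"jaw": 40},{"xyz": [0,0,0],"dr": [0,0,0],"jaw": 40},{"xyz": [0,0,0],"dr": [0,0,0],"jaw": 40},{"xyz": [0,0,0],"dr": [0,0,0],"jaw": 40}])

```text
t: 47.35
eef_pos: [0.6227, 0.0293, -0.0169]
orientation: [0.682, 0.731, 0.0, 0.0]
force: [0.1, -1.4, 4.9]
width: 0.569
```

```bash
python3 go.py 0.48 -0.12 0.1
```

```text
t 47.35 pos [ 0.6227  0.0293 -0.0169] toolY yaw 3.94 tilt [ 0.0007 -0.0004] F [ 0.1 -1.4  4.9] w 0.569
units [-4.64 -5.08 -3.9 ]
```

Gripped (0.569). Drag it out of the lane, lift, and carry it to free bench.

Emit:
arm_command(increments=[{"xyz": [-0.3,0,-0.1],"dr": [0,0,0],"jaw": 40},{"xyz": [-0.5,0,0],"dr": [0,0,0],"jaw": 40},{"xyz": [-0.6,0,0],"dr": [0,0,0],"jaw": 40},{"xyz": [-0.6,0,0],"dr": [0,0,0],"jaw": 40},{"xyz": [0,0,-0.6],"dr": [0,0,0],"jaw": 40},{"xyz": [0,0,-0.6],"dr": [0,0,0],"jaw": 40},{"xyz": [0.05,-0.7,0],"dr": [0,0,0],"jaw": 40},{"xyz": [0.05,-0.7,0],"dr": [0,0,0],"jaw": 40},{"xyz": [0.05,-0.7,0],"dr": [0,0,0],"jaw": 40},{"xyz": [0.05,-0.7,0],"dr": [0,0,0],"jaw": 40},{"xyz": [0.05,-0.7,0],"dr": [0,0,0],"jaw": 40},{"xyz": [0.05,-0.7,0],"dr": [0,0,0],"jaw": 40},{"xyz": [0.05,-0.7,0],"dr": [0,0,0],"jaw": 40},{"xyz": [0.05,-0.65,0],"dr": [0,0,0],"jaw": 40},{"xyz": [0,0,0],"dr": [0,0,0],"jaw": 40}])

```text
t: 48.85
eef_pos: [0.4569, -0.0305, 0.0216]
orientation: [0.683, 0.731, -0.001, -0.001]
force: [-0.4, 0.3, -1.2]
width: 0.568
```

```bash
python3 go.py 0.46 -0.03 -0.0169; python3 find.py yellow 0.08
```

```text
t 48.85 pos [ 0.4569 -0.0305  0.0216] toolY yaw 3.87 tilt [-0.0031  0.0005] F [-0.4  0.3 -1.2] w 0.568
units [0.01 0.11 1.28]
[266, 187, 118, 50, 3762] [323.2 214.5] [0.4559 0.0011 0.08  ]
[592, 0, 28, 70, 1433] [606.7  32.7] [0.5925 0.1043 0.08  ]
[591, 33, 5, 9, 18] [592.7  36.9] [0.58   0.0976 0.08  ]
```

Emit:
arm_command(increments=[{"xyz": [0,0,0.5],"dr": [0,0,0],"jaw": 40},{"xyz": [0,0,0.5],"dr": [0,0,0],"jaw": 40},{"xyz": [0,0,0.22],"dr": [0,0,0],"jaw": 40},{"xyz": [0,0,0],"dr": [0,0,0],"jaw": 60},{"xyz": [0,0,0],"dr": [0,0,0],"jaw": 70},{"xyz": [0,0,0],"dr": [0,0,0],"jaw": 100},{"xyz": [0,0,0],"dr": [0,0,0],"jaw": 100},{"xyz": [0,0,0],"dr": [0,0,0],"jaw": 100},{"xyz": [0,0,-0.6],"dr": [0,0,0],"jaw": 100},{"xyz": [0,0,-0.9],"dr": [0,0,0],"jaw": 100},{"xyz": [0,0,-0.9],"dr": [0,0,0],"jaw": 100},{"xyz": [0,0,-0.9],"dr": [0,0,0],"jaw": 100},{"xyz": [0,0,-0.9],"dr": [0,0,0],"jaw": 100},{"xyz": [0,0,0],"dr": [0,0,0],"jaw": 100}])

```text
t: 50.3
eef_pos: [0.4618, -0.0301, 0.1146]
orientation: [0.682, 0.731, 0.002, 0.003]
force: [0.8, -0.3, -0.7]
width: 0.999
```

```bash
python3 go.py; python3 find.py yellow 0.045
```

```text
t 50.3 pos [ 0.4618 -0.0301  0.1146] toolY yaw 3.97 tilt [ 0.0072 -0.0017] F [ 0.8 -0.3 -0.7] w 0.999
[494, 0, 26, 76, 1579] [507.2  36.9] [0.6133 0.1286 0.045 ]
[548, 0, 20, 87, 1383] [558.3  42.2] [0.6771 0.1421 0.045 ]
[292, 151, 58, 21, 874] [319.3 161.1] [0.4584 0.0019 0.045 ]
```

The yellow roller lies with its band at (0.458, 0.002). Now tilt the tool 40° (body towards +y).

Emit:
arm_command(increments=[{"xyz": [0,0,0],"dr": [0,-0.14,0],"jaw": 100},{"xyz": [0,0,0],"dr": [0,-0.14,0],"jaw": 100},{"xyz": [0,0,0],"dr": [0,-0.14,0],"jaw": 100},{"xyz": [0,0,0],"dr": [0,-0.14,0],"jaw": 100},{"xyz": [0,0,0],"dr": [0,-0.14,0],"jaw": 100},{"xyz": [0,0,0],"dr": [0,0,0],"jaw": 100}])

```text
t: 50.95
eef_pos: [0.458, -0.0276, 0.1081]
orientation: [0.638, 0.689, -0.236, 0.25]
force: [-0.7, 0.0, -1.0]
width: 1.006
```

```bash
python3 go.py 0.460 -0.023 0.06;python3 go.py 0.460 -0.023 -0.005; python3 -c "
from h import *
print(telemetry.get_obs()['joint_pos'].round(2))"
```

```text
t 50.95 pos [ 0.458  -0.0276  0.1081] toolY yaw 4.27 tilt [ 0.0429 -0.6448] F [-0.7  0.  -1. ] w 1.006
units [1.15 0.09 1.13]
t 50.95 pos [ 0.458  -0.0276  0.1081] toolY yaw 4.27 tilt [ 0.0429 -0.6448] F [-0.7  0.  -1. ] w 1.006
units [2.55 0.1  2.78]
[ 0.25  0.49  1.86 -0.79  1.1   0.66]
```

Emit:
arm_command(increments=[{"xyz": [0.36,0.02,0.4],"dr": [0,0,0],"jaw": 100},{"xyz": [0.36,0.02,0.4],"dr": [0,0,0],"jaw": 100},{"xyz": [0.36,0.02,0.4],"dr": [0,0,0],"jaw": 100},{"xyz": [0.36,0.02,0.4],"dr": [0,0,0],"jaw": 100},{"xyz": [0.36,0.02,0.4],"dr": [0,0,0],"jaw": 100},{"xyz": [0.36,0,0.39],"dr": [0,0,0],"jaw": 100},{"xyz": [0.36,0,0.39],"dr": [0,0,0],"jaw": 100},{"xyz": [0,0,0],"dr": [0,0,0],"jaw": 60},{"xyz": [0,0,0],"dr": [0,0,0],"jaw": 45},{"xyz": [0,0,0],"dr": [0,0,0],"jaw": 40},{"xyz": [0,0,0],"dr": [0,0,0],"jaw": 40},{"xyz": [0,0,0],"dr": [0,0,0],"jaw": 40},{"xyz": [0,0,0],"dr": [0,0,0],"jaw": 40},{"xyz": [0,0,0],"dr": [0,0,0],"jaw": 40}])

```text
t: 52.35
eef_pos: [0.4625, -0.0257, -0.0005]
orientation: [0.641, 0.687, -0.234, 0.251]
force: [-1.1, -0.7, 6.2]
width: 0.568
```

```bash
python3 go.py 0.460 -0.023 0.115; python3 find.py yellow 0.045
```

```text
t 52.35 pos [ 0.4625 -0.0257 -0.0005] toolY yaw 3.96 tilt [ 0.045  -0.6435] F [-1.1 -0.7  6.2] w 0.568
units [-2.41 -0.08 -3.  ]
[274, 178, 100, 87, 4879] [323.2 222.1] [0.4567 0.069  0.045 ]
[272, 276, 95, 35, 644] [318.6 300.1] [ 0.46   -0.0053  0.045 ]
[371, 277, 1, 1, 1] [371. 277.] [0.4778 0.0282 0.045 ]
```

Emit:
arm_command(increments=[{"xyz": [-0.48,0,-0.6],"dr": [0,0,0],"jaw": 40},{"xyz": [-0.48,0,-0.6],"dr": [0,0,0],"jaw": 40},{"xyz": [-0.48,0,-0.6],"dr": [0,0,0],"jaw": 40},{"xyz": [-0.48,0,-0.6],"dr": [0,0,0],"jaw": 40},{"xyz": [-0.48,0,-0.6],"dr": [0,0,0],"jaw": 40},{"xyz": [0,0,0],"dr": [0,0.14,0],"jaw": 40},{"xyz": [0,0,0],"dr": [0,0.14,0],"jaw": 40},{"xyz": [0,0,0],"dr": [0,0.14,0],"jaw": 40},{"xyz": [0,0,0],"dr": [0,0.14,0],"jaw": 40},{"xyz": [0,0,0],"dr": [0,0.14,0],"jaw": 40},{"xyz": [0,0,0],"dr": [0,0.14,0],"jaw": 40},{"xyz": [0,0,0],"dr": [0,0.14,0],"jaw": 40},{"xyz": [0,0,0],"dr": [0,0.14,0],"jaw": 40},{"xyz": [0,0,0],"dr": [0,0.14,0],"jaw": 40},{"xyz": [0,0,0],"dr": [0,0.14,0],"jaw": 40},{"xyz": [0,0,0],"dr": [0,0.14,0],"jaw": 40},{"xyz": [0,0,0],"dr": [0,0,0],"jaw": 40}])

```text
t: 54.1
eef_pos: [0.4617, -0.0244, 0.1108]
orientation: [0.624, 0.665, 0.279, -0.3]
force: [-0.4, -0.0, -2.7]
width: 0.571
```

```bash
python3 - <<'E'
from h import *
o=telemetry.get_obs();M=Ro.from_quat(o['orientation']).as_matrix();print(M.round(3),o['eef_pos'].round(4),o['width'],o['joint_pos'].round(2))
c=snap('side','d8.png');h,s,v=cv2.split(cv2.cvtColor(c['image'],cv2.COLOR_RGB2HSV))
m=((h>22)&(h<34)&(s>130)&(v>40)).astype(np.uint8);n,l,st,ce=cv2.connectedComponentsWithStats(m)
for i in np.argsort(-st[1:,4])[:6]+1: print(st[i].tolist(),ce[i].round(1))
# expected pad centre
p=o['eef_pos']-.039*M[:,2];print('pad',p.round(4),proj(c,p))
E
```

```text
[[-0.04   0.998 -0.051]
 [ 0.663  0.065  0.746]
 [ 0.748 -0.004 -0.664]] [ 0.4617 -0.0244  0.1108] 0.5706421983294514 [-0.67  0.64  1.68  0.59  1.49 -0.99]
[211, 232, 65, 44, 465] [242.7 253.6]
[197, 225, 64, 40, 416] [228.1 245. ]
[140, 220, 27, 14, 147] [153.1 226.3]
[337, 195, 15, 9, 81] [344.1 198.7]
[339, 215, 1, 2, 2] [339.  215.5]
[346, 217, 1, 1, 1] [346. 217.]
pad [ 0.4637 -0.0535  0.1367] [344.63535277 211.47523397]
```

Emit:
arm_command(increments=[{"xyz": [-0.45,0,0.4],"dr": [0,0.02,0],"jaw": 40},{"xyz": [-0.45,0,0.4],"dr": [0,0,0],"jaw": 40},{"xyz": [-0.45,0,0.4],"dr": [0,0,0],"jaw": 40},{"xyz": [-0.45,0,0.4],"dr": [0,0,0],"jaw": 40},{"xyz": [-0.37,0,0.33],"dr": [0,0,0],"jaw": 40},{"xyz": [0,0,0],"dr": [0,0,0],"jaw": 40}])

```text
t: 54.75
eef_pos: [0.4616, -0.0205, 0.0261]
orientation: [0.62, 0.665, 0.283, -0.305]
force: [-0.8, 0.1, -1.4]
width: 0.567
```

Emit:
arm_command(increments=[{"xyz": [-0.08,0,0.07],"dr": [0,0,0],"jaw": 40},{"xyz": [-0.08,0,0.07],"dr": [0,0,0],"jaw": 40},{"xyz": [0,0,0],"dr": [0,0,0],"jaw": 40}])

```text
t: 55.05
eef_pos: [0.4622, -0.0215, 0.0206]
orientation: [0.62, 0.665, 0.284, -0.304]
force: [0.7, -0.2, -1.5]
width: 0.565
```

Emit:
arm_command(increments=[{"xyz": [-0.08,0,0.07],"dr": [0,0,0],"jaw": 40},{"xyz": [-0.04,0,0.04],"dr": [0,0,0],"jaw": 40},{"xyz": [0,0,0],"dr": [0,0,0],"jaw": 40}])

```text
t: 55.35
eef_pos: [0.4619, -0.0213, 0.0154]
orientation: [0.62, 0.664, 0.284, -0.305]
force: [0.5, 0.9, -3.0]
width: 0.568
```

Emit:
arm_command(increments=[{"xyz": [-0.06,0,0.05],"dr": [0,0,0],"jaw": 40},{"xyz": [-0.02,0,0.02],"dr": [0,0,0],"jaw": 40},{"xyz": [0,0,0],"dr": [0,0,0],"jaw": 40}])

```text
t: 55.65
eef_pos: [0.4619, -0.0212, 0.0122]
orientation: [0.62, 0.664, 0.284, -0.305]
force: [-0.2, 0.1, -2.5]
width: 0.567
```

Emit:
arm_command(increments=[{"xyz": [-0.06,0,0.05],"dr": [0,0,0],"jaw": 40},{"xyz": [-0.02,0,0.02],"dr": [0,0,0],"jaw": 40},{"xyz": [0,0,0],"dr": [0,0,0],"jaw": 40}])

```text
t: 55.95
eef_pos: [0.4619, -0.0212, 0.009]
orientation: [0.62, 0.664, 0.284, -0.305]
force: [0.3, 0.1, -2.2]
width: 0.57
```

Emit:
arm_command(increments=[{"xyz": [-0.06,0,0.05],"dr": [0,0,0],"jaw": 40},{"xyz": [-0.02,0,0.02],"dr": [0,0,0],"jaw": 40},{"xyz": [0,0,0],"dr": [0,0,0],"jaw": 40}])

```text
t: 56.25
eef_pos: [0.4621, -0.0213, 0.0063]
orientation: [0.62, 0.665, 0.285, -0.305]
force: [0.2, -2.1, 2.0]
width: 0.566
```

Contact. Press slightly, release, and back out along the tool axis.

Emit:
arm_command(increments=[{"xyz": [-0.03,0,0.03],"dr": [0,0,0],"jaw": 40},{"xyz": [0,0,0],"dr": [0,0,0],"jaw": 60},{"xyz": [0,0,0],"dr": [0,0,0],"jaw": 75},{"xyz": [0,0,0],"dr": [0,0,0],"jaw": 100},{"xyz": [0,0,0],"dr": [0,0,0],"jaw": 100},{"xyz": [0,0,0],"dr": [0,0,0],"jaw": 100},{"xyz": [0,0,-0.3],"dr": [0,0,0],"jaw": 100},{"xyz": [0,0,-0.8],"dr": [0,0,0],"jaw": 100},{"xyz": [0,0,-0.8],"dr": [0,0,0],"jaw": 100},{"xyz": [0,0,-0.8],"dr": [0,0,0],"jaw": 100},{"xyz": [0.4,0,-0.6],"dr": [0,0,0],"jaw": 100},{"xyz": [0.4,0,-0.6],"dr": [0,0,0],"jaw": 100},{"xyz": [0,0,0],"dr": [0,-0.15,0],"jaw": 100},{"xyz": [0,0,0],"dr": [0,-0.15,0],"jaw": 100},{"xyz": [0,0,0],"dr": [0,-0.15,0],"jaw": 100},{"xyz": [0,0,0],"dr": [0,-0.15,0],"jaw": 100},{"xyz": [0,0,0],"dr": [0,-0.15,0],"jaw": 100},{"xyz": [0,0,0],"dr": [0,-0.11,0],"jaw": 100},{"xyz": [0,0,0],"dr": [0,0,0],"jaw": 100}])

```text
t: 58.15
eef_pos: [0.4668, -0.0917, 0.1004]
orientation: [0.681, 0.732, -0.0, 0.001]
force: [-0.3, 0.3, -0.1]
width: 1.004
```

```bash
python3 go.py 0.459 -0.05 0.17; python3 find.py yellow 0.07;  python3 - <<'E'
from h import *
o=telemetry.get_obs();R=Ro.from_quat(o['orientation']);M=R.as_matrix()
a=np.radians(94);T=np.array([[np.cos(a),np.sin(a),0],[np.sin(a),-np.cos(a),0],[0,0,-1]]).T
T=np.c_[[np.cos(a),np.sin(a),0],[np.cos(a-np.pi/2),np.sin(a-np.pi/2),0],[0,0,-1]]
print('turn needed',Ro.from_matrix(M.T@T).as_rotvec().round(3))
E
```

```text
t 58.15 pos [ 0.4668 -0.0917  0.1004] toolY yaw 4.19 tilt [ 0.001  -0.0021] F [-0.3  0.3 -0.1] w 1.004
units [ 1.4  -0.15 -2.32]
[293, 125, 57, 57, 1911] [320.5 152.6] [ 0.463  -0.0479  0.07  ]
[560, 0, 17, 15, 188] [568.8   5.6] [0.6585 0.1029 0.07  ]
[557, 0, 2, 1, 2] [557.5   0. ] [0.6449 0.1029 0.07  ]
turn needed [ 0.001 -0.001  0.002]
```

Yellow stands upright again: a round top at (0.463, −0.048). Grip it lower this time and carry it to the ring.

Emit:
arm_command(increments=[{"xyz": [0.5,0,0],"dr": [0,0,0],"jaw": 100},{"xyz": [0.5,0,0],"dr": [0,0,0],"jaw": 100},{"xyz": [0.46,0,0],"dr": [0,0,0],"jaw": 100},{"xyz": [0,0,0],"dr": [0,0,0],"jaw": 100},{"xyz": [0,0,0.8],"dr": [0,0,0],"jaw": 100},{"xyz": [0,0,0.8],"dr": [0,0,0],"jaw": 100},{"xyz": [0,0,0.8],"dr": [0,0,0],"jaw": 100},{"xyz": [0,0,0.7],"dr": [0,0,0],"jaw": 100},{"xyz": [0,0,0.4],"dr": [0,0,0],"jaw": 100},{"xyz": [0,0,0],"dr": [0,0,0],"jaw": 60},{"xyz": [0,0,0],"dr": [0,0,0],"jaw": 45},{"xyz": [0,0,0],"dr": [0,0,0],"jaw": 40},{"xyz": [0,0,0],"dr": [0,0,0],"jaw": 40},{"xyz": [0,0,0],"dr": [0,0,0],"jaw": 40},{"xyz": [0,0,0],"dr": [0,0,0],"jaw": 40},{"xyz": [0,0,0],"dr": [0,0,0],"jaw": 40},{"xyz": [0,0,-0.4],"dr": [0,0,0],"jaw": 40},{"xyz": [0,0,-0.4],"dr": [0,0,0],"jaw": 40},{"xyz": [0,0,0],"dr": [0,0,0],"jaw": 40}])

```text
t: 60.1
eef_pos: [0.4649, -0.0504, 0.0192]
orientation: [0.682, 0.731, 0.001, 0.001]
force: [0.9, 0.7, -0.5]
width: 0.578
```

```bash
python3 go.py 0.626 0.005 -0.005
```

```text
t 60.1 pos [ 0.4649 -0.0504  0.0192] toolY yaw 3.96 tilt [ 0.0024 -0.0007] F [ 0.9  0.7 -0.5] w 0.578
units [1.47 5.48 0.82]
```

Emit:
arm_command(increments=[{"xyz": [0.18,0.69,0],"dr": [0,0,0],"jaw": 40},{"xyz": [0.18,0.69,0],"dr": [0,0,0],"jaw": 40},{"xyz": [0.18,0.69,0],"dr": [0,0,0],"jaw": 40},{"xyz": [0.18,0.69,0],"dr": [0,0,0],"jaw": 40},{"xyz": [0.18,0.68,0],"dr": [0,0,0],"jaw": 40},{"xyz": [0.18,0.68,0],"dr": [0,0,0],"jaw": 40},{"xyz": [0.18,0.68,0],"dr": [0,0,0],"jaw": 40},{"xyz": [0.18,0.68,0],"dr": [0,0,0],"jaw": 40},{"xyz": [0,0,0],"dr": [0,0,0],"jaw": 40},{"xyz": [0,0,0.3],"dr": [0,0,0],"jaw": 40},{"xyz": [0,0,0.3],"dr": [0,0,0],"jaw": 40},{"xyz": [0,0,0.15],"dr": [0,0,0],"jaw": 40},{"xyz": [0,0,0.03],"dr": [0,0,0],"jaw": 40},{"xyz": [0,0,0],"dr": [0,0,0],"jaw": 40}])

```text
t: 61.5
eef_pos: [0.6232, 0.004, -0.0049]
orientation: [0.682, 0.731, -0.001, -0.001]
force: [-6.1, -0.0, 6.7]
width: 0.58
```

Emit:
arm_command(increments=[{"xyz": [0,0,0],"dr": [0,0,0],"jaw": 60},{"xyz": [0,0,0],"dr": [0,0,0],"jaw": 75},{"xyz": [0,0,0],"dr": [0,0,0],"jaw": 100},{"xyz": [0,0,0],"dr": [0,0,0],"jaw": 100},{"xyz": [0,0,0],"dr": [0,0,0],"jaw": 100},{"xyz": [0,0,-0.5],"dr": [0,0,0],"jaw": 100},{"xyz": [0,0,-0.9],"dr": [0,0,0],"jaw": 100},{"xyz": [0,0,-0.9],"dr": [0,0,0],"jaw": 100},{"xyz": [0,0,-0.9],"dr": [0,0,0],"jaw": 100},{"xyz": [0,0,-0.7],"dr": [0,0,0],"jaw": 100},{"xyz": [-0.8,0,0],"dr": [0,0,0],"jaw": 50},{"xyz": [-0.9,0,0],"dr": [0,0,0],"jaw": 0},{"xyz": [0,0,0],"dr": [0,0.15,0],"jaw": 0},{"xyz": [0,0,0],"dr": [0,0.15,0],"jaw": 0},{"xyz": [0,0,0],"dr": [0,0,0],"jaw": 0}])

```text
t: 63.0
eef_pos: [0.6287, -0.0508, 0.1118]
orientation: [0.676, 0.721, 0.103, -0.11]
force: [0.2, -0.7, -0.8]
width: 0.145
```

```bash
python3 find.py yellow 0.07; python3 go.py 0.6287 -0.043 0.04;python3 go.py 0.6287 -0.043 -0.011; python3 - <<'E'
from h import *
o=telemetry.get_obs();M=Ro.from_quat(o['orientation']).as_matrix();print((M.T@[-.0698,.9976,0]).round(3))
E
```

```text
[295, 127, 50, 49, 1567] [319.3 150.8] [0.6236 0.0061 0.07  ]
[273, 0, 27, 47, 1129] [286.   22.8] [0.5885 0.1162 0.07  ]
[342, 0, 27, 46, 1118] [354.9  22.5] [0.646 0.12  0.07 ]
t 63.05 pos [ 0.6285 -0.0494  0.1119] toolY yaw 3.72 tilt [-0.0196  0.2943] F [-0.8  0.6 -0.3] w 0.053
units [-0.5   0.02  2.35]
t 63.05 pos [ 0.6285 -0.0494  0.1119] toolY yaw 3.72 tilt [-0.0196  0.2943] F [-0.8  0.6 -0.3] w 0.053
units [-1.01  0.02  3.98]
[ 0.956 -0.005  0.295]
```

Emit:
arm_command(increments=[{"xyz": [-0.17,0,0.66],"dr": [0,0,0],"jaw": 0},{"xyz": [-0.17,0,0.66],"dr": [0,0,0],"jaw": 0},{"xyz": [-0.17,0,0.66],"dr": [0,0,0],"jaw": 0},{"xyz": [-0.17,0,0.66],"dr": [0,0,0],"jaw": 0},{"xyz": [-0.17,0,0.66],"dr": [0,0,0],"jaw": 0},{"xyz": [-0.1,0,0.4],"dr": [0,0,0],"jaw": 0},{"xyz": [-0.05,0,0.2],"dr": [0,0,0],"jaw": 0},{"xyz": [0,0,0],"dr": [0,0,0],"jaw": 0}])

```text
t: 63.85
eef_pos: [0.628, -0.0401, -0.0089]
orientation: [0.674, 0.723, 0.102, -0.109]
force: [0.9, -1.2, -0.8]
width: -0.005
```

```bash
python3 go.py 0.6205 0.077 -0.011; python3 - <<'E'
from h import *
c=snap('side','d9.png');o=telemetry.get_obs()
h,s,v=cv2.split(cv2.cvtColor(c['image'],cv2.COLOR_RGB2HSV))
p=o['eef_pos']
for z in (0,.01,.02,.03): print(z,proj(c,[p[0],p[1]-.007,z]).round(1))
u,w=proj(c,[p[0],p[1]-.007,.0]).astype(int)
print(v[w-22:w+6:2,u-12:u+13:2])
E
```

```text
t 63.85 pos [ 0.628  -0.0401 -0.0089] toolY yaw 4.01 tilt [-0.0212  0.2944] F [ 0.9 -1.2 -0.8] w -0.005
units [3.72 0.02 1.22]
0 [299.  230.9]
0.01 [298.9 228.1]
0.02 [298.8 225.4]
0.03 [298.8 222.6]
[[206 204 204 153  51  48  49  44  54  48  48  50  87]
 [203 202 203 202 187  92  47  50  48  49  49  47  50]
 [198 186 151 134 153 114  49  50  57  51  50  51  49]
 [203 162 101 101 104  88 109  61  52  52  49  48  71]
 [247 247 247 212 119  89 130 133  96  50  62 101 103]
 [214 222 247 247 218  96 144 159  63  48  74 104 103]
 [144 145 247 247 186 109 133 160  48  49  83 103 106]
 [247 247 247 208 141 121 110 145  48  49  94 102 106]
 [157 157 129 115  97 132 121 130  48  75 103 105 105]
 [ 98 100  98 100  99 134 108 133 111 103 106 105 104]
 [ 95  97  96  99  96 155 105 104 103 106 104 107 106]
 [ 98  98 102  99 209 178 104 105 105 101 105 105 105]
 [130 132 167 181 188 173 177 157 102 102 106 105 108]
 [197 202 200 198 177 205 224 205 157 106 104 103 105]]
```

Emit:
arm_command(increments=[{"xyz": [-0.05,0,0.15],"dr": [0,0,0],"jaw": 0},{"xyz": [0.15,0,0.046],"dr": [0,0,0],"jaw": 0},{"xyz": [0.15,0,0.046],"dr": [0,0,0],"jaw": 0},{"xyz": [0.15,0,0.046],"dr": [0,0,0],"jaw": 0},{"xyz": [0.2,0,0.062],"dr": [0,0,0],"jaw": 0},{"xyz": [0.2,0,0.062],"dr": [0,0,0],"jaw": 0},{"xyz": [0.2,0,0.062],"dr": [0,0,0],"jaw": 0},{"xyz": [0.2,0,0.062],"dr": [0,0,0],"jaw": 0},{"xyz": [0.2,0,0.062],"dr": [0,0,0],"jaw": 0},{"xyz": [0.2,0,0.062],"dr": [0,0,0],"jaw": 0},{"xyz": [0.2,0,0.062],"dr": [0,0,0],"jaw": 0},{"xyz": [0,0,0],"dr": [0,0,0],"jaw": 0}])

```text
t: 65.1
eef_pos: [0.6239, 0.0182, -0.0135]
orientation: [0.674, 0.723, 0.102, -0.11]
force: [-0.4, 0.0, 0.9]
width: 0.002
```

```bash
python3 find.py yellow 0.07; python3 go.py 0.6205 0.077 -0.014
```

```text
[259, 123, 116, 114, 8402] [316.8 179.7] [0.6211 0.0428 0.07  ]
[210, 0, 62, 46, 2298] [240.   20.4] [0.5872 0.1027 0.07  ]
[373, 0, 61, 47, 2285] [402.8  20.3] [0.6492 0.107  0.07  ]
t 65.15 pos [ 0.6239  0.0179 -0.0136] toolY yaw 3.99 tilt [-0.0211  0.2952] F [-0.4  0.2 -1. ] w -0.003
units [1.88 0.02 0.6 ]
```

Upright and in line. Continue into the lane.

Emit:
arm_command(increments=[{"xyz": [0.15,0,0.046],"dr": [0,0,0],"jaw": 0},{"xyz": [0.2,0,0.062],"dr": [0,0,0],"jaw": 0},{"xyz": [0.2,0,0.062],"dr": [0,0,0],"jaw": 0},{"xyz": [0.2,0,0.062],"dr": [0,0,0],"jaw": 0},{"xyz": [0.2,0,0.062],"dr": [0,0,0],"jaw": 0},{"xyz": [0.2,0,0.062],"dr": [0,0,0],"jaw": 0},{"xyz": [0.2,0,0.062],"dr": [0,0,0],"jaw": 0},{"xyz": [0.2,0,0.062],"dr": [0,0,0],"jaw": 0},{"xyz": [0.2,0,0.062],"dr": [0,0,0],"jaw": 0},{"xyz": [0.2,0,0.062],"dr": [0,0,0],"jaw": 0},{"xyz": [0.1,0,0.031],"dr": [0,0,0],"jaw": 0},{"xyz": [0,0,0],"dr": [0,0,0],"jaw": 0}])

```text
t: 66.35
eef_pos: [0.6195, 0.082, -0.0135]
orientation: [0.674, 0.723, 0.102, -0.109]
force: [-0.3, -0.6, -0.1]
width: -0.0
```

```bash
python3 find.py yellow 0.07; python3 go.py 0.6205 0.077 -0.014
```

```text
[198, 0, 177, 241, 22734] [263.8 143.4] [0.5981 0.1176 0.07  ]
[372, 0, 74, 240, 14425] [409.  122.1] [0.6467 0.1287 0.07  ]
[263, 137, 2, 3, 4] [263.5 138. ] [0.5979 0.1194 0.07  ]
t 66.4 pos [ 0.6196  0.0817 -0.0136] toolY yaw 3.97 tilt [-0.0206  0.295 ] F [ 0.7 -0.4  0. ] w -0.004
units [-0.15  0.02 -0.03]
```

Emit:
arm_command(increments=[{"xyz": [-0.4,0,-0.12],"dr": [0,0,0],"jaw": 0},{"xyz": [-0.8,0,-0.25],"dr": [0,0,0],"jaw": 0},{"xyz": [-0.8,0,-0.25],"dr": [0,0,0],"jaw": 0},{"xyz": [0.1,0,-0.6],"dr": [0,0,0],"jaw": 0},{"xyz": [0.29,0,-0.95],"dr": [0,0,0],"jaw": 0},{"xyz": [0.29,0,-0.95],"dr": [0,-0.1,0],"jaw": 0},{"xyz": [0.25,0,-0.95],"dr": [0,-0.1,0],"jaw": 50},{"xyz": [0.1,0,-0.95],"dr": [0,-0.1,0],"jaw": 100},{"xyz": [0,0,-0.9],"dr": [0,0,0],"jaw": 100},{"xyz": [0,0,-0.9],"dr": [0,0,0],"jaw": 100},{"xyz": [0,0,-0.9],"dr": [0,0,0],"jaw": 100},{"xyz": [0,0,0],"dr": [0,0,0],"jaw": 100},{"xyz": [0,0,0],"dr": [0,0,0],"jaw": 100}])

```text
t: 67.7
eef_pos: [0.6242, 0.0168, 0.2036]
orientation: [0.683, 0.731, 0.0, 0.0]
force: [0.2, -0.4, -0.1]
width: 0.997
```

```bash
python3 go.py 0.4665 -0.381 0.2; python3 - <<'E'
from h import *
c=snap('wrist','w10.png')
def fp(X):
    p=c['R']@np.array(X)+c['t'];th=np.arctan2(np.hypot(p[0],p[1]),p[2]);k=th/np.hypot(p[0],p[1]);return np.array([c['fx']*p[0]*k+c['cx'],c['fy']*p[1]*k+c['cy']])
o=np.array([.6257,.003])
for y in (.095,.1,.105,.11):
    q=o+y*np.array([-.0698,.9976]);print(y,'band-back',fp([*(q-.025*np.array([-.0698,.9976])),.035]).round(1),'topc',fp([*q,.07]).round(1))
h,s,v=cv2.split(cv2.cvtColor(c['image'],cv2.COLOR_RGB2HSV));u=int(fp([*q,.07])[0])
m=((h>20)&(h<36)&(s>130)&(v>40))
n,l,st,ce=cv2.connectedComponentsWithStats(m.astype(np.uint8))
for i in np.argsort(-st[1:,4])[:6]+1: print(st[i].tolist(),ce[i].round(1),ray(c,*ce[i],.07,True).round(4))
a=cv2.imread('pics/w10.png');cv2.imwrite('pics/w10c.png',cv2.resize(a[20:220,220:440],None,fx=3,fy=3,interpolation=2))
E
```

```text
t 67.7 pos [0.6242 0.0168 0.2036] toolY yaw 3.9 tilt [ 0.0009 -0.0003] F [ 0.2 -0.4 -0.1] w 0.997
units [-12.87  -6.15   0.12]
0.095 band-back [321.8 125.6] topc [321.8 101.6]
0.1 band-back [321.8 121.1] topc [321.7  96.5]
0.105 band-back [321.8 116.5] topc [321.7  91.5]
0.11 band-back [321.8 111.9] topc [321.7  86.4]
[281, 0, 81, 113, 5803] [320.6  61.3] [0.6153 0.1376 0.07  ]
[539, 0, 25, 37, 651] [552.5  15.9] [0.8874 0.2482 0.07  ]
[518, 0, 15, 23, 248] [525.   10.4] [0.8425 0.2403 0.07  ]
[508, 0, 10, 18, 146] [512.   8.] [0.8234 0.2372 0.07  ]
[532, 0, 4, 4, 7] [533.3   1.3] [0.8562 0.2573 0.07  ]
[534, 21, 2, 2, 3] [534.3  21.3] [0.8566 0.2306 0.07  ]
```

```bash
python3 - <<'E'
from h import *
c=load('w10')
h,s,v=cv2.split(cv2.cvtColor(c['image'],cv2.COLOR_RGB2HSV))
m=((h>20)&(h<36)&(s>130)&(v>40))
for r in range(60,140,2): print(r,''.join('#' if x else '.' for x in m[r,280:364:1]))
E
```

```text
60 .######################.....................................######################..
62 .######################.....................................######################..
64 .######################.....................................######################..
66 .######################.....................................######################..
68 .######################.....................................######################..
70 .######################.....................................######################..
72 .######################.....................................######################..
74 .######################...........#############.............######################..
76 .######################.......#####################.........######################..
78 .######################....##########################.......######################..
80 .#######################################################....######################..
82 .########################################################...######################..
84 .########################################
[... 1739 characters left out ...]
.............................................................................
126 ....................................................................................
128 ....................................................................................
130 ....................................................................................
132 ....................................................................................
134 ....................................................................................
136 ....................................................................................
138 ....................................................................................
```

The yellow top ring is a clean circle centred at row 92, column 320, so yellow stands upright in the lane at station y ≈ 0.104. On to green.

Emit:
arm_command(increments=[{"xyz": [0,-0.9,0],"dr": [0,0,0],"jaw": 100},{"xyz": [0,-0.9,0],"dr": [0,0,0],"jaw": 100},{"xyz": [-0.3,-0.9,0],"dr": [0,0,0],"jaw": 100},{"xyz": [-0.6,-0.9,0],"dr": [0,0,0],"jaw": 100},{"xyz": [-0.8,-0.8,0],"dr": [0,0,0],"jaw": 100},{"xyz": [-0.9,-0.5,0],"dr": [0,0,0],"jaw": 100},{"xyz": [-0.93,-0.25,0],"dr": [0,0,0],"jaw": 100},{"xyz": [-0.93,-0.2,0],"dr": [0,0,0],"jaw": 100},{"xyz": [-0.93,-0.2,0],"dr": [0,0,0],"jaw": 100},{"xyz": [-0.93,-0.2,0],"dr": [0,0,0],"jaw": 100},{"xyz": [-0.93,-0.2,0],"dr": [0,0,0],"jaw": 100},{"xyz": [-0.93,-0.1,0],"dr": [0,0,0],"jaw": 100},{"xyz": [-0.93,-0.1,0],"dr": [0,0,0],"jaw": 100},{"xyz": [-0.93,0,0],"dr": [0,0,0],"jaw": 100},{"xyz": [-0.93,0,0],"dr": [0,0,0],"jaw": 100},{"xyz": [-0.93,0,0],"dr": [0,0,0],"jaw": 100},{"xyz": [-0.93,0,0],"dr": [0,0,0],"jaw": 100},{"xyz": [0,0,0],"dr": [0,0,0],"jaw": 100}])

```text
t: 69.55
eef_pos: [0.4654, -0.3818, 0.201]
orientation: [0.683, 0.73, -0.0, -0.001]
force: [0.1, -0.5, -0.5]
width: 0.999
```

```bash
python3 find.py green 0.065; python3 go.py 0.4665 -0.381 -0.005
```

```text
[328, 318, 9, 22, 144] [332.3 329.3] [ 0.4906 -0.5675  0.065 ]
t 69.6 pos [ 0.4654 -0.38    0.2011] toolY yaw 3.81 tilt [-0.0024  0.0024] F [ 0.2  0.  -0.4] w 0.998
units [-0.05  0.05  6.87]
```

```bash
python3 - <<'E'
from h import *
a=load('s1');h,s,v=cv2.split(cv2.cvtColor(a['image'],cv2.COLOR_RGB2HSV));print(h[256:260,190:198:2],s[256:258,190:198:2])
for n in('wrist','scene','side'):
    c=snap(n,n+'g.png');h,s,v=cv2.split(cv2.cvtColor(c['image'],cv2.COLOR_RGB2HSV))
    m=((h>45)&(h<85)&(s>100)&(v>30)).astype(np.uint8);N,l,st,ce=cv2.connectedComponentsWithStats(m)
    for i in np.argsort(-st[1:,4])[:4]+1: print(n,st[i].tolist(),ce[i].round(1),ray(c,*ce[i],.06,n=='wrist').round(3))
E
```

```text
[[ 66 177 171  66]
 [ 57   0 175  65]
 [  7   7 175  65]
 [ 63 175  57  66]] [[154  25  38 150]
 [ 57  22  33 149]]
wrist [326, 319, 12, 23, 206] [332.  329.8] [ 0.491 -0.57   0.06 ]
wrist [527, 33, 2, 12, 15] [527.4  38.8] [ 0.692 -0.189  0.06 ]
scene [109, 297, 20, 9, 80] [118.7 299.8] [ 0.503 -0.603  0.06 ]
scene [114, 311, 13, 8, 66] [119.8 314.3] [ 0.549 -0.609  0.06 ]
scene [284, 287, 5, 3, 5] [286.  287.8] [ 0.683 -0.186  0.06 ]
```

Green is no longer at its first place. The scene camera now shows green near (119,300) and (120,314). I'll use the last picture for a close look from both cameras.

```bash
python3 - <<'E'
import cv2,numpy as np
a=cv2.imread('pics/sceneg.png')[240:360,60:220];b=cv2.imread('pics/wristg.png')[180:400,180:473]
cv2.imwrite('pics/mg.png',np.vstack([cv2.resize(a,(400,300),interpolation=2),cv2.resize(b,(400,300),interpolation=2)]))
E
```

```text
(no output)
```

View pics/mg.png

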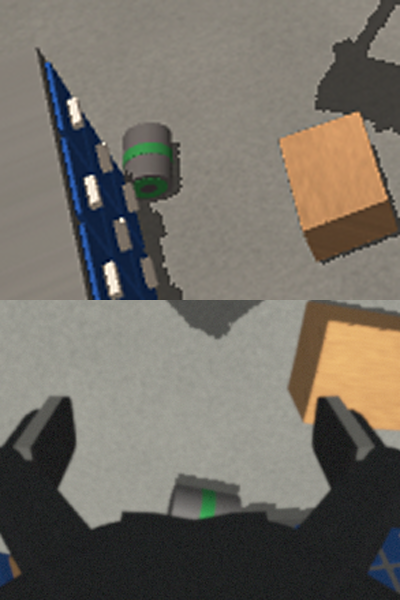

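The view shows green lying on its side by the cabinet. Its axis is along world x, with the top face towards +x at crop (150,187) and the band at (148,150). That was the last picture, so from here I'll work with image code only.

```bash
python3 - <<'E'
from h import *
c=load('sceneg');w=load('wristg')
S=lambda p:(60+p[0]/2.5,240+p[1]/2.5)
for n,p,z in [('band',(148,150),.045),('topface',(150,187),.025),('topface upper edge',(150,177),.045),('back',(147,126),.045),('cab',(137,190),.0),('cab',(160,290),0)]: print(n,ray(c,*S(p),z).round(4))
W=lambda p:(180+p[0]/1.365,180+(p[1]-300)/1.364)
for n,p,z in [('band',(208,500),.045),('left end',(172,500),.03),('right end',(240,500),.03),('far edge',(205,488),.04),('bandtop',(211,490),.035)]: print('w',n,ray(w,*W(p),z,True).round(4))
E
python3 go.py 0.51 -0.59 0.12
```

```text
band [ 0.4928 -0.604   0.045 ]
topface [ 0.5258 -0.6148  0.025 ]
topface upper edge [ 0.528  -0.6091  0.045 ]
back [ 0.4608 -0.5986  0.045 ]
cab [ 0.5046 -0.6324  0.    ]
cab [ 0.6351 -0.6347  0.    ]
w band [ 0.4924 -0.5772  0.045 ]
w left end [ 0.4573 -0.5921  0.03  ]
w right end [ 0.5266 -0.588   0.03  ]
w far edge [ 0.4887 -0.5661  0.04  ]
w bandtop [ 0.4952 -0.5722  0.035 ]
t 69.75 pos [ 0.4662 -0.3779  0.2024] toolY yaw 3.97 tilt [-0.0012  0.0016] F [0.6 0.3 0.6] w 0.999
units [-7.16  0.97  2.74]
```

Emit:
arm_command(increments=[{"xyz": [0,0,0],"dr": [0,0,0.07],"jaw": 100},{"xyz": [0,0,0],"dr": [0,-0.125,0],"jaw": 100},{"xyz": [0,0,0],"dr": [0,-0.125,0],"jaw": 100},{"xyz": [0,0,0],"dr": [0,-0.125,0],"jaw": 100},{"xyz": [0,0,0],"dr": [0,-0.125,0],"jaw": 100},{"xyz": [0,0,0],"dr": [0,0,0],"jaw": 100}])

```text
t: 70.35
eef_pos: [0.4661, -0.3747, 0.2019]
orientation: [0.683, 0.687, -0.175, 0.174]
force: [-0.4, -0.2, -1.1]
width: 0.999
```

```bash
python3 go.py 0.493 -0.58 0.10; python3 go.py 0.494 -0.62 -0.012; python3 find.py green 0.045
```

```text
t 70.35 pos [ 0.4661 -0.3747  0.2019] toolY yaw 0.24 tilt [-0.0007 -0.479 ] F [-0.4 -0.2 -1.1] w 0.999
units [-4.39  0.88  6.26]
t 70.35 pos [ 0.4661 -0.3747  0.2019] toolY yaw 0.24 tilt [-0.0007 -0.479 ] F [-0.4 -0.2 -1.1] w 0.999
units [-3.77  0.92 10.17]
[334, 227, 11, 31, 199] [339.3 242.2] [ 0.4919 -0.5867  0.045 ]
```

Emit:
arm_command(increments=[{"xyz": [-0.55,0.11,0.7],"dr": [0,0,0],"jaw": 100},{"xyz": [-0.55,0.11,0.7],"dr": [0,0,0],"jaw": 100},{"xyz": [-0.55,0.11,0.7],"dr": [0,0,0],"jaw": 100},{"xyz": [-0.55,0.11,0.7],"dr": [0,0,0],"jaw": 100},{"xyz": [-0.55,0.11,0.7],"dr": [0,0,0],"jaw": 100},{"xyz": [-0.55,0.11,0.7],"dr": [0,0,0],"jaw": 100},{"xyz": [-0.55,0.11,0.7],"dr": [0,0,0],"jaw": 100},{"xyz": [-0.54,0.11,0.7],"dr": [0,0,0],"jaw": 100},{"xyz": [0,0,0],"dr": [0,0,0],"jaw": 100}])

```text
t: 71.3
eef_pos: [0.4912, -0.5781, 0.1171]
orientation: [0.687, 0.684, -0.175, 0.173]
force: [-0.2, 0.3, -0.9]
width: 1.0
```

```bash
python3 find.py green 0.048; python3 go.py 0.494 -0.615 -0.012; python3 - <<'E'
from h import *
c=snap('wrist','w12.png');h,s,v=cv2.split(cv2.cvtColor(c['image'],cv2.COLOR_RGB2HSV))
m=((h>50)&(h<80)&(s>120)&(v>40)).astype(np.uint8);n,l,st,ce=cv2.connectedComponentsWithStats(m);i=1+np.argmax(st[1:,4]);ys,xs=np.where(l==i)
for r in (ys.min()+1,(ys.min()+ys.max())//2,ys.max()-1): print(r,xs[ys==r].min(),xs[ys==r].max())
# extents of roller along the row through band centre: grey level profile
r=int(ce[i][1]);print(v[r,200:440:5],)
E
```

```text
[311, 148, 22, 57, 732] [323.  175.5] [ 0.4925 -0.591   0.048 ]
t 71.35 pos [ 0.4915 -0.5767  0.1179] toolY yaw -0.21 tilt [-0.0021 -0.4774] F [0.5 0.2 0.1] w 0.999
units [0.95 0.09 4.41]
149 318 328
176 315 331
204 317 325
[201 200 198 200 201 205 206 197 198 204 199 201 203 198 197 196 163 172
 169 169 166 163 162 202 212 207 206 150 149 145 142 140 140 123 103 105
 101 104 100 102 103 106 101 103 106 104 104 102]
```

Emit:
arm_command(increments=[{"xyz": [0.16,0.01,0.75],"dr": [0,0,0],"jaw": 100},{"xyz": [0.16,0.01,0.75],"dr": [0,0,0],"jaw": 100},{"xyz": [0.16,0.01,0.75],"dr": [0,0,0],"jaw": 100},{"xyz": [0.16,0.01,0.75],"dr": [0,0,0],"jaw": 100},{"xyz": [0.15,0.01,0.7],"dr": [0,0,0],"jaw": 100},{"xyz": [0.14,0.01,0.7],"dr": [0,0,0],"jaw": 100},{"xyz": [0,0,0],"dr": [0,0,0],"jaw": 80},{"xyz": [0,0,0],"dr": [0,0,0],"jaw": 60},{"xyz": [0,0,0],"dr": [0,0,0],"jaw": 55},{"xyz": [0,0,0],"dr": [0,0,0],"jaw": 55},{"xyz": [0,0,0],"dr": [0,0,0],"jaw": 55},{"xyz": [0,0,0],"dr": [0,0,0],"jaw": 55}])

```text
t: 72.6
eef_pos: [0.4943, -0.6127, -0.0101]
orientation: [0.686, 0.685, -0.175, 0.174]
force: [-1.3, 4.1, -3.6]
width: 0.819
```

Emit:
arm_command(increments=[{"xyz": [-0.2,0,-0.4],"dr": [0,0,0],"jaw": 55},{"xyz": [-0.2,0,-0.4],"dr": [0,0,0],"jaw": 55},{"xyz": [-0.4,0,-0.75],"dr": [0,0,0],"jaw": 55},{"xyz": [-0.4,0,-0.75],"dr": [0,0,0],"jaw": 55},{"xyz": [-0.4,0,-0.75],"dr": [0,0,0],"jaw": 55},{"xyz": [0,0,0],"dr": [0,0,0],"jaw": 55}])

```text
t: 73.2
eef_pos: [0.4959, -0.6129, 0.1]
orientation: [0.686, 0.684, -0.175, 0.178]
force: [-1.6, 5.2, -0.0]
width: 0.822
```

```bash
python3 find.py green 0.14; python3 go.py 0.47 -0.38 0.15
```

```text
[302, 241, 39, 96, 2526] [323.5 289.9] [ 0.497 -0.608  0.14 ]
[308, 312, 4, 3, 7] [309.3 312.7] [ 0.4889 -0.6364  0.14  ]
[336, 242, 1, 1, 1] [336. 242.] [ 0.5019 -0.568   0.14  ]
t 73.25 pos [ 0.4959 -0.6127  0.0985] toolY yaw -0.03 tilt [ 0.0036 -0.4835] F [-0.2  3.8  0.3] w 0.825
units [ 5.96 -0.86 -5.26]
```

Gripped by its ends at an opening of 0.822, i.e. 70 mm, so green looks full (the gauge will confirm). Straighten up and yaw so that its axis lies along the lane direction.

Emit:
arm_command(increments=[{"xyz": [0.6,0,-0.45],"dr": [0,0,0],"jaw": 55},{"xyz": [0.8,0,-0.5],"dr": [0,0,0],"jaw": 55},{"xyz": [0.8,0,-0.5],"dr": [0,0,0],"jaw": 55},{"xyz": [0.8,0,-0.5],"dr": [0,0,0],"jaw": 55},{"xyz": [0.8,0,-0.4],"dr": [0,0.1,0],"jaw": 55},{"xyz": [0.6,0,-0.2],"dr": [0,0.1,0],"jaw": 55},{"xyz": [0.6,0,0],"dr": [0,0.1,0],"jaw": 55},{"xyz": [0.6,0,0],"dr": [0,0.1,0],"jaw": 55},{"xyz": [0.6,0,0],"dr": [0,0.1,0],"jaw": 55},{"xyz": [0,0,0],"dr": [0,0,0],"jaw": 55}])

```text
t: 74.25
eef_pos: [0.4955, -0.4086, 0.0903]
orientation: [0.708, 0.706, 0.0, 0.002]
force: [-0.2, -0.2, -1.8]
width: 0.824
```

Emit:
arm_command(increments=[{"xyz": [0,0,0],"dr": [0,0,-0.149],"jaw": 55},{"xyz": [0,0,0],"dr": [0,0,-0.149],"jaw": 55},{"xyz": [0,0,0],"dr": [0,0,-0.149],"jaw": 55},{"xyz": [0,0,0],"dr": [0,0,-0.149],"jaw": 55},{"xyz": [0,0,0],"dr": [0,0,-0.149],"jaw": 55},{"xyz": [0,0,0],"dr": [0,0,-0.149],"jaw": 55},{"xyz": [0,0,0],"dr": [0,0,-0.149],"jaw": 55},{"xyz": [0,0,0],"dr": [0,0,-0.149],"jaw": 55},{"xyz": [0,0,0],"dr": [0,0,-0.149],"jaw": 55},{"xyz": [0,0,0],"dr": [0,0,-0.149],"jaw": 55},{"xyz": [0,0,0],"dr": [0,0,-0.149],"jaw": 55},{"xyz": [0,0,0],"dr": [0,0,0],"jaw": 55}])

```text
t: 75.45
eef_pos: [0.4954, -0.4077, 0.0897]
orientation: [-0.035, 0.999, -0.003, 0.001]
force: [0.4, -0.4, -2.8]
width: 0.827
```

```bash
python3 find.py green 0.14; python3 go.py 0.458 0 0.1; python3 go.py 0.458 0 -0.012
```

```text
[303, 241, 38, 94, 2187] [323.5 288.8] [ 0.5011 -0.4077  0.14  ]
[319, 300, 1, 2, 2] [319.  300.5] [ 0.5078 -0.4093  0.14  ]
[337, 244, 1, 1, 1] [337. 244.] [ 0.4782 -0.4035  0.14  ]
t 75.5 pos [ 0.4953 -0.4075  0.0895] toolY yaw 93.69 tilt [ 0.0017 -0.0041] F [ 0.3 -0.5 -1.2] w 0.823
units [ 0.37 13.63 -0.41]
t 75.5 pos [ 0.4953 -0.4075  0.0895] toolY yaw 93.69 tilt [ 0.0017 -0.0041] F [ 0.3 -0.5 -1.2] w 0.823
units [ 0.37 13.65  3.32]
```

Emit:
arm_command(increments=[{"xyz": [0.02,0.91,0],"dr": [0,0,0],"jaw": 55},{"xyz": [0.02,0.91,0],"dr": [0,0,0],"jaw": 55},{"xyz": [0.02,0.91,0],"dr": [0,0,0],"jaw": 55},{"xyz": [0.02,0.91,0],"dr": [0,0,0],"jaw": 55},{"xyz": [0.02,0.91,0],"dr": [0,0,0],"jaw": 55},{"xyz": [0.02,0.91,0],"dr": [0,0,0],"jaw": 55},{"xyz": [0.02,0.91,0],"dr": [0,0,0],"jaw": 55},{"xyz": [0.02,0.91,0],"dr": [0,0,0],"jaw": 55},{"xyz": [0.03,0.91,0],"dr": [0,0,0],"jaw": 55},{"xyz": [0.03,0.91,0],"dr": [0,0,0],"jaw": 55},{"xyz": [0.03,0.91,0],"dr": [0,0,0],"jaw": 55},{"xyz": [0.03,0.91,0],"dr": [0,0,0],"jaw": 55},{"xyz": [0.03,0.91,0],"dr": [0,0,0],"jaw": 55},{"xyz": [0.03,0.91,0],"dr": [0,0,0],"jaw": 55},{"xyz": [0.03,0.91,0],"dr": [0,0,0],"jaw": 55},{"xyz": [0,0,0],"dr": [0,0,0],"jaw": 55}])

```text
t: 77.1
eef_pos: [0.4561, 0.0034, 0.0888]
orientation: [-0.033, 0.999, -0.0, 0.001]
force: [0.2, -0.8, -1.7]
width: 0.824
```

Emit:
arm_command(increments=[{"xyz": [0,0,0.7],"dr": [0,0,0],"jaw": 55},{"xyz": [0,0,0.8],"dr": [0,0,0],"jaw": 55},{"xyz": [0,0,0.8],"dr": [0,0,0],"jaw": 55},{"xyz": [0,0,0.6],"dr": [0,0,0],"jaw": 55},{"xyz": [0,0,0.3],"dr": [0,0,0],"jaw": 55},{"xyz": [0,0,0.15],"dr": [0,0,0],"jaw": 55},{"xyz": [0,0,0.05],"dr": [0,0,0],"jaw": 55},{"xyz": [0,0,0],"dr": [0,0,0],"jaw": 55}])

```text
t: 77.9
eef_pos: [0.4593, -0.0005, -0.0113]
orientation: [-0.032, 0.999, -0.001, 0.004]
force: [-1.4, -4.2, 16.4]
width: 0.82
```

```bash
python3 go.py 0.458 0 -0.015
```

```text
t 77.9 pos [ 0.4593 -0.0005 -0.0113] toolY yaw 93.72 tilt [ 0.0073 -0.0025] F [-1.4 -4.2 16.4] w 0.82
units [0.04 0.02 0.12]
```

Emit:
arm_command(increments=[{"xyz": [0,0,-0.1],"dr": [0,0,0],"jaw": 90},{"xyz": [0,0,0],"dr": [0,0,0],"jaw": 100},{"xyz": [0,0,0],"dr": [0,0,0],"jaw": 100},{"xyz": [0,0,0],"dr": [0,0,0],"jaw": 100},{"xyz": [0,0,-0.5],"dr": [0,0,0],"jaw": 100},{"xyz": [0,0,-0.9],"dr": [0,0,0],"jaw": 100},{"xyz": [0,0,-0.9],"dr": [0,0,0],"jaw": 100},{"xyz": [0,0,-0.9],"dr": [0,0,0],"jaw": 100},{"xyz": [0,0,-0.9],"dr": [0,0,0],"jaw": 100},{"xyz": [0,0,0],"dr": [0,0,0],"jaw": 100}])

```text
t: 78.9
eef_pos: [0.4583, 0.0009, 0.115]
orientation: [-0.034, 0.999, -0.001, 0.003]
force: [0.0, 0.3, -1.3]
width: 1.002
```

Emit:
arm_command(increments=[{"xyz": [0,0,0],"dr": [0,0,0.142],"jaw": 100},{"xyz": [0,0,0],"dr": [0,0,0.142],"jaw": 100},{"xyz": [0,0,0],"dr": [0,0,0.142],"jaw": 100},{"xyz": [0,0,0],"dr": [0,0,0.142],"jaw": 100},{"xyz": [0,0,0],"dr": [0,0,0.142],"jaw": 100},{"xyz": [0,0,0],"dr": [0,0,0.142],"jaw": 100},{"xyz": [0,0,0],"dr": [0,0,0.142],"jaw": 100},{"xyz": [0,0,0],"dr": [0,0,0.142],"jaw": 100},{"xyz": [0,0,0],"dr": [0,0,0.142],"jaw": 100},{"xyz": [0,0,0],"dr": [0,0,0.142],"jaw": 100},{"xyz": [0,0,0],"dr": [0,0,0.142],"jaw": 100},{"xyz": [0,0,0],"dr": [0,0,0],"jaw": 100}])

```text
t: 80.1
eef_pos: [0.4556, 0.0013, 0.1111]
orientation: [0.68, 0.733, -0.001, -0.001]
force: [-0.1, 0.2, -0.5]
width: 1.0
```

```bash
python3 find.py green 0.045;python3 go.py
```

```text
[313, 195, 56, 23, 691] [339.6 208.1] [ 0.4704 -0.0027  0.045 ]
[356, 162, 4, 3, 9] [357.8 163.2] [0.4813 0.0346 0.045 ]
[326, 158, 5, 3, 7] [328.4 159.1] [0.4583 0.036  0.045 ]
t 80.15 pos [0.4557 0.0013 0.1112] toolY yaw 4.53 tilt [-0.0014  0.0001] F [-1.  -0.2  0.5] w 1.001
```

Emit:
arm_command(increments=[{"xyz": [0,0,0],"dr": [0,-0.14,0],"jaw": 100},{"xyz": [0,0,0],"dr": [0,-0.14,0],"jaw": 100},{"xyz": [0,0,0],"dr": [0,-0.14,0],"jaw": 100},{"xyz": [0,0,0],"dr": [0,-0.14,0],"jaw": 100},{"xyz": [0,0,0],"dr": [0,-0.14,0],"jaw": 100},{"xyz": [0,0,0],"dr": [0,0,0],"jaw": 100}])

```text
t: 80.75
eef_pos: [0.4551, 0.0034, 0.1096]
orientation: [0.634, 0.692, -0.236, 0.251]
force: [0.7, 0.1, -0.4]
width: 0.999
```

```bash
python3 go.py 0.460 -0.025 -0.003;python3 go.py 0.470 -0.015 -0.003; python3 find.py green 0.045
```

```text
t 80.75 pos [0.4551 0.0034 0.1096] toolY yaw 4.81 tilt [ 0.0485 -0.6446] F [ 0.7  0.1 -0.4] w 0.999
units [1.7  0.11 3.48]
t 80.75 pos [0.4551 0.0034 0.1096] toolY yaw 4.81 tilt [ 0.0485 -0.6446] F [ 0.7  0.1 -0.4] w 0.999
units [1.93 0.47 3.28]
[327, 90, 52, 34, 800] [352.4 107.3] [0.47   0.0472 0.045 ]
[312, 140, 60, 31, 632] [338.9 160.4] [ 0.468  -0.0033  0.045 ]
```

Emit:
arm_command(increments=[{"xyz": [0.22,0.06,0.51],"dr": [0,0,0],"jaw": 100},{"xyz": [0.22,0.06,0.51],"dr": [0,0,0],"jaw": 100},{"xyz": [0.23,0.06,0.51],"dr": [0,0,0],"jaw": 100},{"xyz": [0.23,0.06,0.51],"dr": [0,0,0],"jaw": 100},{"xyz": [0.23,0.06,0.51],"dr": [0,0,0],"jaw": 100},{"xyz": [0.23,0.06,0.51],"dr": [0,0,0],"jaw": 100},{"xyz": [0.22,0.06,0.51],"dr": [0,0,0],"jaw": 100},{"xyz": [0,0,0],"dr": [0,0,0],"jaw": 60},{"xyz": [0,0,0],"dr": [0,0,0],"jaw": 45},{"xyz": [0,0,0],"dr": [0,0,0],"jaw": 40},{"xyz": [0,0,0],"dr": [0,0,0],"jaw": 40},{"xyz": [0,0,0],"dr": [0,0,0],"jaw": 40},{"xyz": [0,0,0],"dr": [0,0,0],"jaw": 40},{"xyz": [0,0,0],"dr": [0,0,0],"jaw": 40}])

```text
t: 82.2
eef_pos: [0.472, -0.0306, 0.0009]
orientation: [0.638, 0.689, -0.233, 0.253]
force: [2.0, -2.5, 6.7]
width: 0.58
```

Emit:
arm_command(increments=[{"xyz": [-0.48,0,-0.6],"dr": [0,0,0],"jaw": 40},{"xyz": [-0.48,0,-0.6],"dr": [0,0,0],"jaw": 40},{"xyz": [-0.48,0,-0.6],"dr": [0,0,0],"jaw": 40},{"xyz": [-0.48,0,-0.6],"dr": [0,0,0],"jaw": 40},{"xyz": [-0.48,0,-0.6],"dr": [0,0,0],"jaw": 40},{"xyz": [0,0,0],"dr": [0,0.14,0],"jaw": 40},{"xyz": [0,0,0],"dr": [0,0.14,0],"jaw": 40},{"xyz": [0,0,0],"dr": [0,0.14,0],"jaw": 40},{"xyz": [0,0,0],"dr": [0,0.14,0],"jaw": 40},{"xyz": [0,0,0],"dr": [0,0.14,0],"jaw": 40},{"xyz": [0,0,0],"dr": [0,0.14,0],"jaw": 40},{"xyz": [0,0,0],"dr": [0,0.14,0],"jaw": 40},{"xyz": [0,0,0],"dr": [0,0.14,0],"jaw": 40},{"xyz": [0,0,0],"dr": [0,0.14,0],"jaw": 40},{"xyz": [0,0,0],"dr": [0,0.14,0],"jaw": 40},{"xyz": [0,0,0],"dr": [0,0.14,0],"jaw": 40},{"xyz": [0,0,0],"dr": [0,0.02,0],"jaw": 40},{"xyz": [0,0,0],"dr": [0,0,0],"jaw": 40}])

```text
t: 84.0
eef_pos: [0.4707, -0.0278, 0.1138]
orientation: [0.619, 0.666, 0.283, -0.306]
force: [0.5, 0.7, -1.5]
width: 0.581
```

```bash
python3 go.py; python3 find.py green 0.1; python3 - <<'E'
from h import *
for n in ('side','scene'):
  c=snap(n,n+'h.png');h,s,v=cv2.split(cv2.cvtColor(c['image'],cv2.COLOR_RGB2HSV))
  m=((h>45)&(h<85)&(s>100)&(v>30)).astype(np.uint8);N,l,st,ce=cv2.connectedComponentsWithStats(m)
  for i in np.argsort(-st[1:,4])[:3]+1: print(n,st[i].tolist(),ce[i].round(1))
E
```

```text
t 84.0 pos [ 0.4707 -0.0278  0.1138] toolY yaw 4.29 tilt [-0.0578  0.7555] F [ 0.5  0.7 -1.5] w 0.581
[283, 176, 98, 85, 5118] [331.2 219.1] [ 0.4761 -0.0096  0.1   ]
[270, 263, 85, 44, 487] [307.2 295. ] [ 0.4651 -0.0625  0.1   ]
[268, 254, 2, 4, 5] [268.8 255.4] [ 0.4385 -0.0389  0.1   ]
side [333, 208, 18, 7, 71] [341.1 211.6]
side [334, 193, 14, 7, 63] [340.9 195.9]
scene [289, 190, 13, 10, 77] [294.7 194.9]
scene [300, 204, 3, 4, 6] [301.3 205.7]
scene [284, 287, 5, 3, 5] [286.  287.8]
```

Emit:
arm_command(increments=[{"xyz": [-0.41,0,0.355],"dr": [0,0,0],"jaw": 40},{"xyz": [-0.41,0,0.355],"dr": [0,0,0],"jaw": 40},{"xyz": [-0.41,0,0.355],"dr": [0,0,0],"jaw": 40},{"xyz": [-0.41,0,0.355],"dr": [0,0,0],"jaw": 40},{"xyz": [-0.41,0,0.355],"dr": [0,0,0],"jaw": 40},{"xyz": [-0.35,0,0.3],"dr": [0,0,0],"jaw": 40},{"xyz": [-0.15,0,0.13],"dr": [0,0,0],"jaw": 40},{"xyz": [0,0,0],"dr": [0,0,0],"jaw": 40}])

```text
t: 84.95
eef_pos: [0.4707, -0.0272, 0.0128]
orientation: [0.618, 0.666, 0.283, -0.307]
force: [1.0, 0.4, -2.0]
width: 0.577
```

Emit:
arm_command(increments=[{"xyz": [-0.08,0,0.07],"dr": [0,0,0],"jaw": 40},{"xyz": [0,0,0],"dr": [0,0,0],"jaw": 40}])

```text
t: 85.15
eef_pos: [0.4712, -0.0275, 0.0106]
orientation: [0.618, 0.667, 0.283, -0.305]
force: [0.9, -0.7, -2.7]
width: 0.578
```

Emit:
arm_command(increments=[{"xyz": [-0.06,0,0.05],"dr": [0,0,0],"jaw": 40},{"xyz": [0,0,0],"dr": [0,0,0],"jaw": 40}])

```text
t: 85.35
eef_pos: [0.4711, -0.0274, 0.0083]
orientation: [0.618, 0.667, 0.283, -0.306]
force: [-0.2, 0.0, -2.4]
width: 0.584
```

Emit:
arm_command(increments=[{"xyz": [-0.06,0,0.05],"dr": [0,0,0],"jaw": 40},{"xyz": [0,0,0],"dr": [0,0,0],"jaw": 40}])

```text
t: 85.55
eef_pos: [0.471, -0.0271, 0.0076]
orientation: [0.617, 0.667, 0.284, -0.306]
force: [-2.7, -1.8, 10.1]
width: 0.579
```

Contact. Release, retreat and untilt, as with yellow.

Emit:
arm_command(increments=[{"xyz": [0,0,0],"dr": [0,0,0],"jaw": 60},{"xyz": [0,0,0],"dr": [0,0,0],"jaw": 75},{"xyz": [0,0,0],"dr": [0,0,0],"jaw": 100},{"xyz": [0,0,0],"dr": [0,0,0],"jaw": 100},{"xyz": [0,0,0],"dr": [0,0,0],"jaw": 100},{"xyz": [0,0,-0.3],"dr": [0,0,0],"jaw": 100},{"xyz": [0,0,-0.8],"dr": [0,0,0],"jaw": 100},{"xyz": [0,0,-0.8],"dr": [0,0,0],"jaw": 100},{"xyz": [0,0,-0.8],"dr": [0,0,0],"jaw": 100},{"xyz": [0.4,0,-0.6],"dr": [0,0,0],"jaw": 100},{"xyz": [0.4,0,-0.6],"dr": [0,0,0],"jaw": 100},{"xyz": [0,0,0],"dr": [0,-0.15,0],"jaw": 100},{"xyz": [0,0,0],"dr": [0,-0.15,0],"jaw": 100},{"xyz": [0,0,0],"dr": [0,-0.15,0],"jaw": 100},{"xyz": [0,0,0],"dr": [0,-0.15,0],"jaw": 100},{"xyz": [0,0,0],"dr": [0,-0.15,0],"jaw": 100},{"xyz": [0,0,0],"dr": [0,-0.11,0],"jaw": 100},{"xyz": [0,0,0],"dr": [0,0,0],"jaw": 100}])

```text
t: 87.35
eef_pos: [0.4763, -0.098, 0.1015]
orientation: [0.678, 0.735, -0.0, 0.001]
force: [-0.1, -0.8, -0.0]
width: 1.001
```

```bash
python3 find.py green 0.07; python3 go.py 0.47 -0.05 -0.005
```

```text
[299, 125, 46, 53, 768] [326.3 156.7] [ 0.4763 -0.0567  0.07  ]
[327, 126, 3, 1, 3] [328. 126.] [ 0.4757 -0.0365  0.07  ]
[318, 132, 1, 1, 1] [318. 132.] [ 0.4696 -0.0409  0.07  ]
t 87.4 pos [ 0.4765 -0.0989  0.1012] toolY yaw 4.54 tilt [0.0005 0.0006] F [-1.1  0.1  0.3] w 1.0
units [ 1.64 -0.09  3.54]
```

Emit:
arm_command(increments=[{"xyz": [0.5,0,0],"dr": [0,0,0.009],"jaw": 100},{"xyz": [0.5,0,0],"dr": [0,0,0],"jaw": 100},{"xyz": [0.53,0,0],"dr": [0,0,0],"jaw": 100},{"xyz": [0,0,0],"dr": [0,0,0],"jaw": 100},{"xyz": [0,0,0.8],"dr": [0,0,0],"jaw": 100},{"xyz": [0,0,0.8],"dr": [0,0,0],"jaw": 100},{"xyz": [0,0,0.8],"dr": [0,0,0],"jaw": 100},{"xyz": [0,0,0.7],"dr": [0,0,0],"jaw": 100},{"xyz": [0,0,0.43],"dr": [0,0,0],"jaw": 100},{"xyz": [0,0,0],"dr": [0,0,0],"jaw": 60},{"xyz": [0,0,0],"dr": [0,0,0],"jaw": 45},{"xyz": [0,0,0],"dr": [0,0,0],"jaw": 40},{"xyz": [0,0,0],"dr": [0,0,0],"jaw": 40},{"xyz": [0,0,0],"dr": [0,0,0],"jaw": 40},{"xyz": [0,0,0],"dr": [0,0,0],"jaw": 40},{"xyz": [0,0,0],"dr": [0,0,0],"jaw": 40},{"xyz": [0,0,-0.4],"dr": [0,0,0],"jaw": 40},{"xyz": [0,0,-0.4],"dr": [0,0,0],"jaw": 40},{"xyz": [0,0,0],"dr": [0,0,0],"jaw": 40}])

```text
t: 89.3
eef_pos: [0.4743, -0.0545, 0.02]
orientation: [0.683, 0.73, 0.001, 0.001]
force: [0.2, -0.2, -1.8]
width: 0.574
```

```bash
python3 go.py 0.626 0.003 -0.005
```

```text
t 89.3 pos [ 0.4743 -0.0545  0.02  ] toolY yaw 3.85 tilt [ 0.0027 -0.0007] F [ 0.2 -0.2 -1.8] w 0.574
units [1.57 5.17 0.85]
```

Emit:
arm_command(increments=[{"xyz": [0.2,0.65,0],"dr": [0,0,0],"jaw": 40},{"xyz": [0.2,0.65,0],"dr": [0,0,0],"jaw": 40},{"xyz": [0.2,0.65,0],"dr": [0,0,0],"jaw": 40},{"xyz": [0.2,0.65,0],"dr": [0,0,0],"jaw": 40},{"xyz": [0.2,0.65,0],"dr": [0,0,0],"jaw": 40},{"xyz": [0.19,0.64,0],"dr": [0,0,0],"jaw": 40},{"xyz": [0.19,0.64,0],"dr": [0,0,0],"jaw": 40},{"xyz": [0.19,0.64,0],"dr": [0,0,0],"jaw": 40},{"xyz": [0,0,0],"dr": [0,0,0],"jaw": 40},{"xyz": [0,0,0.3],"dr": [0,0,0],"jaw": 40},{"xyz": [0,0,0.3],"dr": [0,0,0],"jaw": 40},{"xyz": [0,0,0.15],"dr": [0,0,0],"jaw": 40},{"xyz": [0,0,0.06],"dr": [0,0,0],"jaw": 40},{"xyz": [0,0,0],"dr": [0,0,0],"jaw": 40}])

```text
t: 90.7
eef_pos: [0.6231, 0.0028, -0.0048]
orientation: [0.683, 0.73, -0.001, -0.001]
force: [-7.7, -0.5, 12.4]
width: 0.578
```

Emit:
arm_command(increments=[{"xyz": [0,0,0],"dr": [0,0,0],"jaw": 60},{"xyz": [0,0,0],"dr": [0,0,0],"jaw": 75},{"xyz": [0,0,0],"dr": [0,0,0],"jaw": 100},{"xyz": [0,0,0],"dr": [0,0,0],"jaw": 100},{"xyz": [0,0,0],"dr": [0,0,0],"jaw": 100},{"xyz": [0,0,-0.5],"dr": [0,0,0],"jaw": 100},{"xyz": [0,0,-1],"dr": [0,0,0],"jaw": 100},{"xyz": [0,0,-1],"dr": [0,0,0],"jaw": 100},{"xyz": [0,0,-1],"dr": [0,0,0],"jaw": 100},{"xyz": [0,0,-1],"dr": [0,0,0],"jaw": 100},{"xyz": [0,0,-1],"dr": [0,0,0],"jaw": 100},{"xyz": [0,0,-1],"dr": [0,0,0],"jaw": 100},{"xyz": [0,0,-1],"dr": [0,0,0],"jaw": 100},{"xyz": [0,0,-1],"dr": [0,0,0],"jaw": 100},{"xyz": [0,0,-0.9],"dr": [0,0,0],"jaw": 100},{"xyz": [0,0,0],"dr": [0,0,0],"jaw": 100}])

```text
t: 92.3
eef_pos: [0.6264, 0.0029, 0.2821]
orientation: [0.683, 0.73, 0.003, 0.004]
force: [-0.1, -0.1, -0.1]
width: 1.004
```

```bash
python3 find.py green 0.07; python3 go.py 0.639 -0.1856 0.281
```

```text
[305, 154, 27, 27, 298] [317.9 166.7] [0.6234 0.0053 0.07  ]
t 92.35 pos [0.6256 0.003  0.2794] toolY yaw 3.84 tilt [ 0.0056 -0.0007] F [-0.2 -0.4 -0.4] w 0.999
units [-6.3   0.02 -0.04]
```

Green stands upright at (0.623, 0.005). Run the same knob sequence as for yellow (grip, slide, press).

Emit:
arm_command(increments=[{"xyz": [-0.9,0,0],"dr": [0,0,0],"jaw": 100},{"xyz": [-0.9,0,0],"dr": [0,0,0],"jaw": 100},{"xyz": [-0.9,0,0],"dr": [0,0,0],"jaw": 100},{"xyz": [-0.9,0,0],"dr": [0,0,0],"jaw": 100},{"xyz": [-0.9,0,0],"dr": [0,0,0],"jaw": 100},{"xyz": [-0.9,0,0],"dr": [0,0,0],"jaw": 100},{"xyz": [-0.9,0,0],"dr": [0,0,0],"jaw": 100},{"xyz": [0,0,0],"dr": [0,0,0],"jaw": 100},{"xyz": [0,0,0.7],"dr": [0,0,0],"jaw": 100},{"xyz": [0,0,0.8],"dr": [0,0,0],"jaw": 100},{"xyz": [0,0,0.8],"dr": [0,0,0],"jaw": 100},{"xyz": [0,0,0.5],"dr": [0,0,0],"jaw": 100},{"xyz": [0,0,0],"dr": [0,0,0],"jaw": 30},{"xyz": [0,0,0],"dr": [0,0,0],"jaw": 20},{"xyz": [0,0,0],"dr": [0,0,0],"jaw": 20},{"xyz": [0,0,0],"dr": [0,0,0],"jaw": 20},{"xyz": [0,0,0],"dr": [0,0,0],"jaw": 20},{"xyz": [0,0,0],"dr": [0,0,0],"jaw": 20},{"xyz": [0,0,0],"dr": [0,0,0],"jaw": 20}])

```text
t: 94.25
eef_pos: [0.6394, -0.1855, 0.1938]
orientation: [0.683, 0.731, 0.001, 0.002]
force: [5.4, 1.2, 0.7]
width: 0.355
```

Emit:
arm_command(increments=[{"xyz": [0.4,0,0],"dr": [0,0,0],"jaw": 20},{"xyz": [0.6,0,0],"dr": [0,0,0],"jaw": 20},{"xyz": [0.7,0,0],"dr": [0,0,0],"jaw": 20},{"xyz": [0.7,0,0],"dr": [0,0,0],"jaw": 20},{"xyz": [0.7,0,0],"dr": [0,0,0],"jaw": 20},{"xyz": [0.7,0,0],"dr": [0,0,0],"jaw": 20},{"xyz": [0.7,0,0],"dr": [0,0,0],"jaw": 20},{"xyz": [0.7,0,0],"dr": [0,0,0],"jaw": 20},{"xyz": [0.6,0,0],"dr": [0,0,0],"jaw": 20},{"xyz": [0.4,0,0],"dr": [0,0,0],"jaw": 20},{"xyz": [0.1,0,0],"dr": [0,0,0],"jaw": 20},{"xyz": [0,0,0],"dr": [0,0,0],"jaw": 20}])

```text
t: 95.45
eef_pos: [0.6253, 0.0037, 0.1924]
orientation: [0.683, 0.731, 0.001, 0.0]
force: [3.5, 1.7, 1.7]
width: 0.35
```

Emit:
arm_command(increments=[{"xyz": [0,0,0.2],"dr": [0,0,0],"jaw": 20},{"xyz": [0,0,0.2],"dr": [0,0,0],"jaw": 20},{"xyz": [0,0,0.2],"dr": [0,0,0],"jaw": 20},{"xyz": [0,0,0.1],"dr": [0,0,0],"jaw": 20},{"xyz": [0,0,0.05],"dr": [0,0,0],"jaw": 20},{"xyz": [0,0,0],"dr": [0,0,0],"jaw": 20}])

```text
t: 96.05
eef_pos: [0.6253, 0.0026, 0.1695]
orientation: [0.683, 0.73, 0.0, 0.0]
force: [4.8, 0.4, 3.4]
width: 0.353
```

Emit:
arm_command(increments=[{"xyz": [0,0,0.04],"dr": [0,0,0],"jaw": 20},{"xyz": [0,0,0.04],"dr": [0,0,0],"jaw": 20},{"xyz": [0,0,0],"dr": [0,0,0],"jaw": 20}])

```text
t: 96.35
eef_pos: [0.6255, 0.0026, 0.169]
orientation: [0.683, 0.73, 0.001, 0.001]
force: [1.6, 0.4, 10.0]
width: 0.352
```

10 N at about 23–25 mm of travel, so green is full. Hold, slide the gauge back, release, and go behind the roller with shut, tilted fingers.

Emit:
arm_command(increments=[{"xyz": [0,0,0.04],"dr": [0,0,0],"jaw": 20},{"xyz": [0,0,0],"dr": [0,0,0],"jaw": 20},{"xyz": [0,0,0],"dr": [0,0,0],"jaw": 20},{"xyz": [0,0,0],"dr": [0,0,0],"jaw": 20},{"xyz": [0,0,0],"dr": [0,0,0],"jaw": 20}])

```text
t: 96.85
eef_pos: [0.6255, 0.0026, 0.1689]
orientation: [0.683, 0.73, 0.001, 0.002]
force: [0.7, 1.1, 16.5]
width: 0.349
```

Emit:
arm_command(increments=[{"xyz": [0,0,-0.4],"dr": [0,0,0],"jaw": 20},{"xyz": [0,0,-0.4],"dr": [0,0,0],"jaw": 20},{"xyz": [0,0,-0.05],"dr": [0,0,0],"jaw": 20},{"xyz": [-0.4,0,0],"dr": [0,0,0],"jaw": 20},{"xyz": [-0.6,0,0],"dr": [0,0,0],"jaw": 20},{"xyz": [-0.7,0,0],"dr": [0,0,0],"jaw": 20},{"xyz": [-0.7,0,0],"dr": [0,0,0],"jaw": 20},{"xyz": [-0.7,0,0],"dr": [0,0,0],"jaw": 20},{"xyz": [-0.7,0,0],"dr": [0,0,0],"jaw": 20},{"xyz": [-0.7,0,0],"dr": [0,0,0],"jaw": 20},{"xyz": [-0.7,0,0],"dr": [0,0,0],"jaw": 20},{"xyz": [-0.6,0,0],"dr": [0,0,0],"jaw": 20},{"xyz": [-0.4,0,0],"dr": [0,0,0],"jaw": 20},{"xyz": [-0.1,0,0],"dr": [0,0,0],"jaw": 20},{"xyz": [0,0,0],"dr": [0,0,0],"jaw": 20},{"xyz": [0,0,0],"dr": [0,0,0],"jaw": 100},{"xyz": [0,0,0],"dr": [0,0,0],"jaw": 100},{"xyz": [0,0,0],"dr": [0,0,0],"jaw": 100},{"xyz": [0,0,0],"dr": [0,0,0],"jaw": 100}])

```text
t: 98.75
eef_pos: [0.6369, -0.1855, 0.1909]
orientation: [0.683, 0.73, -0.0, -0.001]
force: [-0.3, 0.5, 0.1]
width: 0.995
```

Emit:
arm_command(increments=[{"xyz": [0,0,-0.7],"dr": [0,0,0],"jaw": 100},{"xyz": [0,0,-0.9],"dr": [0,0,0],"jaw": 100},{"xyz": [0,0,-0.8],"dr": [0,0,0],"jaw": 60},{"xyz": [0,0,-0.4],"dr": [0,0,0],"jaw": 0},{"xyz": [0.9,0,0],"dr": [0,0,0],"jaw": 0},{"xyz": [0.9,0,0],"dr": [0,0,0],"jaw": 0},{"xyz": [0.9,0,0],"dr": [0,0,0],"jaw": 0},{"xyz": [0.9,0,0],"dr": [0,0,0],"jaw": 0},{"xyz": [0.9,0,0],"dr": [0,0,0],"jaw": 0},{"xyz": [0,0,0.9],"dr": [0,0,0],"jaw": 0},{"xyz": [0,0,0.9],"dr": [0,0,0],"jaw": 0},{"xyz": [0,0,0.9],"dr": [0,0,0],"jaw": 0},{"xyz": [0,0,0.9],"dr": [0,0,0],"jaw": 0},{"xyz": [0,0,0.9],"dr": [0,0,0],"jaw": 0},{"xyz": [0,0,0.9],"dr": [0,0,0],"jaw": 0},{"xyz": [0,0,0],"dr": [0,0.15,0],"jaw": 0},{"xyz": [0,0,0],"dr": [0,0.15,0],"jaw": 0},{"xyz": [0,0,0],"dr": [0,0,0],"jaw": 0}])

```text
t: 100.55
eef_pos: [0.6277, -0.0545, 0.1113]
orientation: [0.677, 0.72, 0.102, -0.111]
force: [1.2, -1.0, 0.1]
width: -0.0
```

```bash
python3 find.py green 0.07; python3 go.py 0.6287 -0.040 -0.014
```

```text
[310, 126, 2, 3, 3] [310.7 127. ] [0.6151 0.0201 0.07  ]
[330, 128, 2, 3, 3] [330.7 129. ] [0.6301 0.0195 0.07  ]
[320, 128, 2, 2, 2] [320.5 128.5] [0.6225 0.0194 0.07  ]
t 100.6 pos [ 0.6278 -0.0533  0.1118] toolY yaw 3.6 tilt [-0.0214  0.2951] F [ 0.1  0.4 -0.2] w 0.001
units [-0.82  0.07  4.14]
```

Emit:
arm_command(increments=[{"xyz": [-0.12,0.03,0.62],"dr": [0,0,0],"jaw": 0},{"xyz": [-0.12,0.03,0.62],"dr": [0,0,0],"jaw": 0},{"xyz": [-0.12,0,0.62],"dr": [0,0,0],"jaw": 0},{"xyz": [-0.12,0,0.62],"dr": [0,0,0],"jaw": 0},{"xyz": [-0.12,0,0.62],"dr": [0,0,0],"jaw": 0},{"xyz": [-0.12,0,0.6],"dr": [0,0,0],"jaw": 0},{"xyz": [-0.1,0,0.42],"dr": [0,0,0],"jaw": 0},{"xyz": [0,0,0],"dr": [0,0,0],"jaw": 0}])

```text
t: 101.4
eef_pos: [0.628, -0.0365, -0.0135]
orientation: [0.675, 0.723, 0.101, -0.111]
force: [-0.3, -0.5, 0.6]
width: 0.001
```

Emit:
arm_command(increments=[{"xyz": [0.15,0,0.046],"dr": [0,0,0],"jaw": 0},{"xyz": [0.15,0,0.046],"dr": [0,0,0],"jaw": 0},{"xyz": [0.15,0,0.046],"dr": [0,0,0],"jaw": 0},{"xyz": [0.2,0,0.062],"dr": [0,0,0],"jaw": 0},{"xyz": [0.2,0,0.062],"dr": [0,0,0],"jaw": 0},{"xyz": [0.2,0,0.062],"dr": [0,0,0],"jaw": 0},{"xyz": [0.2,0,0.062],"dr": [0,0,0],"jaw": 0},{"xyz": [0.2,0,0.062],"dr": [0,0,0],"jaw": 0},{"xyz": [0.2,0,0.062],"dr": [0,0,0],"jaw": 0},{"xyz": [0.2,0,0.062],"dr": [0,0,0],"jaw": 0},{"xyz": [0,0,0],"dr": [0,0,0],"jaw": 0}])

```text
t: 102.5
eef_pos: [0.6252, 0.0215, -0.012]
orientation: [0.675, 0.722, 0.102, -0.11]
force: [-0.5, 0.1, -0.2]
width: -0.0
```

```bash
python3 find.py green 0.07; python3 go.py 0.6195 0.082 -0.0136
```

```text
[279, 125, 70, 19, 278] [314.9 132.5] [0.6206 0.0621 0.07  ]
[341, 143, 4, 7, 14] [342.7 145.9] [0.6302 0.0581 0.07  ]
[351, 144, 5, 6, 13] [352.9 147. ] [0.6336 0.058  0.07  ]
t 102.55 pos [ 0.625   0.0212 -0.0121] toolY yaw 3.89 tilt [-0.0211  0.2955] F [ 0.3  0.6 -0.2] w 0.002
units [ 1.93 -0.05  0.65]
```

Its top edge is at row 125, against 123 for yellow at the same stage, so green is still upright. Finish the push, then retreat and check.

Emit:
arm_command(increments=[{"xyz": [0.15,-0.02,0.05],"dr": [0,0,0],"jaw": 0},{"xyz": [0.2,-0.02,0.066],"dr": [0,0,0],"jaw": 0},{"xyz": [0.2,0,0.066],"dr": [0,0,0],"jaw": 0},{"xyz": [0.2,0,0.066],"dr": [0,0,0],"jaw": 0},{"xyz": [0.2,0,0.066],"dr": [0,0,0],"jaw": 0},{"xyz": [0.2,0,0.066],"dr": [0,0,0],"jaw": 0},{"xyz": [0.2,0,0.066],"dr": [0,0,0],"jaw": 0},{"xyz": [0.2,0,0.066],"dr": [0,0,0],"jaw": 0},{"xyz": [0.2,0,0.062],"dr": [0,0,0],"jaw": 0},{"xyz": [0.15,0,0.045],"dr": [0,0,0],"jaw": 0},{"xyz": [0.05,0,0.015],"dr": [0,0,0],"jaw": 0},{"xyz": [0,0,0],"dr": [0,0,0],"jaw": 0}])

```text
t: 103.75
eef_pos: [0.6202, 0.0818, -0.0126]
orientation: [0.675, 0.722, 0.102, -0.109]
force: [0.5, -2.8, 1.1]
width: -0.002
```

Emit:
arm_command(increments=[{"xyz": [-0.4,0,-0.12],"dr": [0,0,0],"jaw": 0},{"xyz": [-0.8,0,-0.25],"dr": [0,0,0],"jaw": 0},{"xyz": [-0.8,0,-0.25],"dr": [0,0,0],"jaw": 0},{"xyz": [0.1,0,-0.6],"dr": [0,0,0],"jaw": 0},{"xyz": [0.29,0,-0.95],"dr": [0,0,0],"jaw": 0},{"xyz": [0.29,0,-0.95],"dr": [0,-0.1,0],"jaw": 0},{"xyz": [0.25,0,-0.95],"dr": [0,-0.1,0],"jaw": 50},{"xyz": [0.1,0,-0.95],"dr": [0,-0.1,0],"jaw": 100},{"xyz": [0,0,-0.9],"dr": [0,0,0],"jaw": 100},{"xyz": [0,0,-0.9],"dr": [0,0,0],"jaw": 100},{"xyz": [0,0,-0.9],"dr": [0,0,0],"jaw": 100},{"xyz": [0,0,0],"dr": [0,0,0],"jaw": 100},{"xyz": [0,0,0],"dr": [0,0,0],"jaw": 100}])

```text
t: 105.05
eef_pos: [0.6242, 0.0176, 0.2038]
orientation: [0.683, 0.73, -0.0, -0.0]
force: [-0.5, -0.8, -0.3]
width: 1.003
```

```bash
python3 go.py; python3 - <<'E'
from h import *
c=snap('wrist','w20.png')
def fp(X):
    p=c['R']@np.array(X)+c['t'];th=np.arctan2(np.hypot(p[0],p[1]),p[2]);k=th/np.hypot(p[0],p[1]);return np.array([c['fx']*p[0]*k+c['cx'],c['fy']*p[1]*k+c['cy']])
o=np.array([.6257,.003]);d=np.array([-.0698,.9976])
for y in (.095,.1,.105,.11,.155): print(y,'topc',fp([*(o+y*d),.07]).round(1))
h,s,v=cv2.split(cv2.cvtColor(c['image'],cv2.COLOR_RGB2HSV))
g=((h>45)&(h<85)&(s>60)&(v>25));m=((h>20)&(h<36)&(s>130)&(v>40))
for r in range(16,136,3): print(r,''.join('G' if a else '#' if b else '.' for a,b in zip(g[r,280:364],m[r,280:364])))
c=snap('scene','s20.png');print('knob ray',proj(c,[.6395,-.196,.221]))
h,s,v=cv2.split(cv2.cvtColor(c['image'],cv2.COLOR_RGB2HSV))
for z in (.206,.236):
  u,w=proj(c,[.6395,-.196,z]).astype(int);print(z,u,w,v[w,u-14:u+15])
E
```

```text
t 105.05 pos [0.6242 0.0176 0.2038] toolY yaw 3.82 tilt [-0.0008  0.0004] F [-0.5 -0.8 -0.3] w 1.003
0.095 topc [321.8 102.5]
0.1 topc [321.8  97.5]
0.105 topc [321.8  92.4]
0.11 topc [321.8  87.3]
0.155 topc [321.6  42.7]
16 .######################.....................................#####################...
19 .######################.....................................#####################...
22 .######################.....................................#####################...
25 .######################.....................................#####################...
28 .######################........##################...........#####################...
31 .######################....###########################......#####################...
34 .########################################################...#####################...
37 .####################################......######################################...
40 .################################..............##################################...
43 .###############################................##################################
[... 2257 characters left out ...]
.........................................
124 ....................................................................................
127 ....................................................................................
130 ....................................................................................
133 ....................................................................................
knob ray [272.48365302 241.95113673]
0.206 272 245 [146 146 143 138 140 139 139 140 140 146  54  12  13  16  14  17  16  14
  14  15  11   9  70 141 140 139 136 139 136]
0.236 272 238 [141 139 138 141 141 140 141 144 146 120  36  28  31  31  31  30  31  31
  30  31  28  16 144 139 134 136 139 136 136]
```

```bash
python3 - <<'E'
from h import *
for n in('scene','side'):
  c=snap(n,n+'z.png');h,s,v=cv2.split(cv2.cvtColor(c['image'],cv2.COLOR_RGB2HSV))
  m=(((h<6)|(h>174))&(s>150)&(v>40)).astype(np.uint8);N,l,st,ce=cv2.connectedComponentsWithStats(m)
  for i in np.argsort(-st[1:,4])[:4]+1: print(n,st[i].tolist(),ce[i].round(1),ray(c,*ce[i],.06).round(3))
workorder.sign_off()
E
```

```text
scene [238, 275, 13, 32, 264] [243.8 290.6] [ 0.636 -0.293  0.06 ]
scene [392, 171, 11, 7, 52] [397.1 174. ] [0.446 0.362 0.06 ]
scene [389, 180, 14, 7, 41] [395.1 184.2] [0.485 0.326 0.06 ]
scene [279, 274, 2, 2, 2] [279.5 274.5] [ 0.634 -0.183  0.06 ]
side [344, 191, 23, 18, 161] [354.2 199.1] [ 0.559 -0.224  0.06 ]
side [216, 317, 18, 14, 149] [224.5 323.3] [0.454 0.357 0.06 ]
side [216, 334, 22, 11, 92] [227.1 340.8] [0.413 0.382 0.06 ]
the job is handed in; nothing more can be done
```

The job is handed in at about 105 s of the 210 s allowed. All three rollers were gauged in order (red, yellow, green) and put where they belong; the sign-off gave no verdict.

| Roller | Foot travel at contact | Press force | Result |
|---|---|---|---|
| Red | about 34 mm | 13 N | Short, standing in the blue bin |
| Yellow | about 25 mm | 14 N | Full, pushed into the lane |
| Green | about 23–25 mm | 16 N | Full, pushed into the lane behind yellow |

**Two things went wrong and were mended:**
- **Yellow tipped over on its first push.** The fingertips stand about 25–30 mm higher than the reported TCP suggests, so I pushed it too high up. I pulled it out, stood it upright again and pushed it low with the fingers shut and tilted.
- **Green was found lying on its side against the cabinet**, about 20 cm from where it started. The arm had not been near it. I picked it up by its ends, stood it up and then gauged it.

**Last checks, all from the cameras:**
- **Lane:** yellow is at station y ≈ 0.154 m and green at ≈ 0.103 m, both with round, centred tops, so upright.
- **Bin:** red is at about (0.45, 0.36), inside the bin.
- **Gauge:** the carriage is about 5–12 mm from its park end; two estimates differ by a few millimetres, both inside the 25 mm limit.
- **Bystanders:** I touched neither the screwdriver nor the carton as far as I could tell, but I only checked the screwdriver roughly and did not re-measure the carton. No oil bottle was seen.

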